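Tuck the pile of picture dominoes back into its sloping tray

ROBOT

A 6-joint arm with a two-finger parallel gripper is mounted at the origin on the work surface. World frame = base frame: x ahead of the robot, y to its left, z up, the work surface at z = 0. Lengths are in m, angles in rad, forces in N, time in s.
With the tool pointing down it reaches from about 0.325 to 0.85 m from the base axis. Payload 15.5 kg.
Tool frame: the origin (TCP) lies midway between the tips of the shut fingers; the grasp point (between the pads) lies 19 mm behind it; y points along the fingers, z is the direction in which the jaws open and shut, and the axes are right-handed (so a half turn about y gives the same grasp; the last joint's range is limited). The gripper opens to 91 mm and grips with 3 to 60 N. Pads are 32 mm wide; open, the fingers measure 118 mm over their backs; the gripper's body (76 mm by 178 mm) begins 60 mm behind the grasp point.
Start: joints at [-1.339, 0.494, 1.345, -0, 1.302, -0.096], TCP at [0.201, -0.592, 0.214] pointing down, gripper open.
Joint ranges: [-2.91, 2.91], [-0.82, 2.16], [0.22, 2.67], [-1.22, 4.37], [0.12, 2.79], [-3.08, 3.08]. Speed limits (rad/s): [1.89, 1.89, 2.57, 3.01, 3.01, 3.01].

INTERFACE

Orientations are given as a unit quaternion [x, y, z, w].
In Python, from cell import env, camera, get_calibration gives the robot as it stands. The module is installed in compiled form; this text tells all that it offers.
- The arm moves only by the tool arm_command, never from a script. Its argument "series" is a list of rows, each a list of 7 numbers: the shift along the tool's x, y, z in mm, then the turn, a rotation vector about the tool's x, y, z in degrees, then the finger opening in mm, from 0 to 91.2. In form: [[x, y, z, rx, ry, rz, hand], ...]. A call has 1 to 8 rows; each row shifts and turns the commanded pose from where the row before left it, along the tool's axes as they then stand; what a row does not reach is not made up. A row lasts 1/10 s, in which the tool goes at most 50 mm and 8.59 degrees, less where a joint would pass 70% of its speed; a pose out of reach is approached as far as the arm can. A call with a gripper value outside its range is refused whole. The fingers move at their own pace and stop on an object; "newtons" is the grip in N (left out, the last holds). Time passes only in rows, so rows that do not move let the fingers close. It gives the time, the measured TCP pose, the force and the opening at its end, in the units of the state.
- env.state(): the state, without advancing time (a new reading comes with each control period).
- camera(name): name is "scene" or "top" or "wrist"; returns (picture, depth): 480x640x3 uint8, blue, green, red; 480x640 float32, m along the optical axis (not along the pixel's ray), 0 where there is no reading.
- get_calibration(name): a dict with "mtx" (3x3 intrinsics, pixels), "dist_coeffs" ([k1, k2, p1, p2, k3] as OpenCV has them; the pictures are not rectified), "extrinsics" (4x4, takes a point from world to camera coordinates). Camera axes: x right, y down, z forward; pixel columns grow to the right and rows downward; lengths in m; the calibration is good to about 2 mm. A picture is of the moment at which its call begins: read the wrist's pose just before it. get_calibration takes no time and is no camera call; for the wrist camera it gives the pose at the moment of the call.
- env.hand_in(): hands the job in, once; it reports no verdict.
The state is a dict: "time_s": time; "joints": joint angles; "joint_vel": joint speeds; "effort": joint torques, N m; "tool_pos": TCP position; "orientation": TCP orientation; "wrist_force": force on the tool from outside, world axes, zero at the start; "ft_torque": the same for the moment, N m; "width": finger opening in m.
Only numpy, scipy, OpenCV 4.12 (cv2) and the standard library are available. Lean on these libraries where they do the work, as an engineer would, in place of code of your own. Each camera call takes 0.05 s, during which the arm holds its last target.

TASK

Pick up the pile of three wooden picture dominoes in one go and put it back in its sloping tray: tilt the pile so that its front edge tucks under the orange lip along the tray's low front wall, then lay the raised back end down until the pile lies flat on the tray's floor, and only then let go. Do not force it against the tray, and leave the soldier, the spinning top and the toothbrush where they are.

Things in the scene. Friction and masses are not known exactly. Their poses are not given: they have to be found in the camera images.
- tile1_center (a point): bottom domino of the pile (blue), a wooden slab 120 x 62 x 8 mm, about 45 g; the point is its centre; x along its 120 mm length, y along its 62 mm width, z up. At the start the three dominoes lie flat on the table as one pile 24 mm high, their edges in line to about 1 mm. Either end may go first into the tray.
- tile2_center (a point): middle domino of the pile (yellow), same size and axes; the point is its centre
- tile3_center (a point): top domino of the pile (pale wood with a blue picture), same size and axes; the point is its centre
- bed_floor (a point): brown wooden tray with a sloping floor, fixed to the table; the point is the centre of its inner floor, 60 mm above the table. The floor rises 25 degrees from the low front to the high back: x points up the slope to the back wall, y across, z square out of the floor (leans to the front). Inside 125 mm along x, 67 mm along y; walls 6 mm thick, square to the floor, open at the top
- bed_lip (a point): orange lip of the tray: from the top of the 34 mm high front wall it reaches 10 mm back over the floor, 4 mm thick, over the whole width. The point is the middle of its free edge, underside, 30 mm off the floor; axes as bed_floor. The mouth is thus 115 mm long: the 120 mm pile goes in only front edge first, some 12 to 20 degrees steeper than the floor, and is then laid down
- bed_back (a point): middle of the top inner edge of the tray's back wall, 22 mm off the floor; axes as bed_floor
- bed_side (a point): middle of the tray's open left side (+y), at floor level; axes as bed_floor. Side walls stand only at the corners, 24 mm long (30 mm high at the front, 22 mm at the back); between them both sides are open for 77 mm, and the floor, 6 mm thick, is cut away there to 44 mm wide, so fingers have room beside and below the pile
- tray: the stand of the same tray: a dark wooden plate 150 x 80 x 10 mm flat on the table with two props and a 12 mm thick, 44 mm wide rib under the floor; origin at the middle of its underside, 60 mm straight below the centre of the tray's floor; x horizontal from front to back, z up
- tile1: the blue bottom domino; origin at the centre of its underside
- tile2: the yellow middle domino; origin at the centre of its underside
- tile3: the pale top domino; origin at the centre of its underside
- soldier_center (a point): pewter toy soldier standing on a round foot, 77 mm tall, 36 mm across; the point is its centre; z up. Leave alone.
- top_center (a point): walnut spinning top lying on its side, 60 mm across; the point lies on its axis, about at the middle of it. Leave alone.
- toothbrush_center (a point): coral toothbrush lying flat, 180 mm long, 13 mm wide, up to 19 mm high at the bristles; the point is near the middle, x along it to the bristles. Leave alone.
Not all that is in view belongs to the job. Of the things shaped like the tile3, the wooden one is meant.

How it is judged:
On the way, in this order (a step that is already met when the one before it is completed fails the run):
1. the whole pile of three is lifted off the table in one go, away from the tray (height (world z) of each of tile1_center, tile2_center, tile3_center above 0.04 m and horizontal distance between each of tile1_center, tile2_center, tile3_center and bed_floor above 0.13 m and distance between tile1_center and tile3_center below 0.022 m), for 0.1 s.
2. the pile is tilted in: its front edge is tucked under the lip while its back end is still raised more than 5 degrees off the tray's floor (angle between the z axis of tile2_center and the z axis of bed_floor, either way round above 0.09 rad and x of tile2_center in the frame of bed_floor between -0.009 and 0.009 m and y of tile2_center in the frame of bed_floor between -0.005 and 0.005 m and z of tile2_center in the frame of bed_floor between 0.008 and 0.036 m), for 0.05 s.
3. the pile is laid down flat on the floor while still held (angle between the z axis of tile2_center and the z axis of bed_floor, either way round below 0.06 rad and x of tile2_center in the frame of bed_floor between -0.006 and 0.006 m and z of tile2_center in the frame of bed_floor between 0.008 and 0.016 m and (contact force between the fingers and tile1 above 0.5 N or contact force between the fingers and tile2 above 0.5 N or contact force between the fingers and tile3 above 0.5 N)), for 0.1 s.
At the end, for the whole second after the job is handed in: all three dominoes lie at rest flat in the tray, under the lip: within 5 mm lengthwise and 4 mm crosswise of the middle of the floor, within 2 degrees of its slope, stacked from the floor up (no centre higher than 23 mm above it) (x of tile1_center in the frame of bed_floor between -0.005 and 0.005 m and y of tile1_center in the frame of bed_floor between -0.004 and 0.004 m and x of tile2_center in the frame of bed_floor between -0.005 and 0.005 m and y of tile2_center in the frame of bed_floor between -0.004 and 0.004 m and x of tile3_center in the frame of bed_floor between -0.005 and 0.005 m and y of tile3_center in the frame of bed_floor between -0.004 and 0.004 m and z of tile1_center in the frame of bed_floor between 0.001 and 0.023 m and angle between the z axis of each of tile1_center, tile2_center, tile3_center and the z axis of bed_floor, either way round below 0.035 rad and angle between the x axis of each of tile1_center, tile2_center, tile3_center and the x axis of bed_floor, either way round below 0.06 rad and linear speed of each of tile1, tile2, tile3 below 0.02 m/s and z of tile2_center in the frame of bed_floor between 0.001 and 0.023 m and z of tile3_center in the frame of bed_floor between 0.001 and 0.023 m); the robot touches nothing.
It fails at once if the soldier is moved more than 30 mm (distance of soldier_center from where it was at the start of the episode above 0.03 m).
It fails at once if the spinning top is moved more than 30 mm (distance of top_center from where it was at the start of the episode above 0.03 m).
It fails at once if the toothbrush is moved more than 30 mm (distance of toothbrush_center from where it was at the start of the episode above 0.03 m).
It fails at once if the tray is pressed with more than 60 N (contact force between anything else and tray above 60 N).
It also fails if it takes over 56 s, if anything falls off the work surface, if the arm or the gripper's body presses on something with over 40 N, if the wrist force passes 120 N, or if a joint passes its speed limit or range.

## Working session

There is one attempt and no reset: what is moved stays moved. The work goes in short steps, Python scripts to look and compute and a tool call to move; the robot and the scene stay as the last step left them, time stands still between calls to the robot, and variables do not carry over. Pictures are saved under pics/ and viewed, and the job is handed in when it is done.

Besides the shell and the picture viewer there is one more tool, called after "Emit:" by a JSON object that holds its "name" and its "arguments". arm_command: Moves the arm, as the interface text tells. Its arguments: {"type":"object","properties":{"series":{"type":"array","items":{"type":"array","items":{"type":"number"}}},"newtons":{"type":"number"}},"required":["series"]}

```bash
mkdir -p pics; ls; python3 - <<'E'
from cell import env,camera,get_calibration
import cv2,numpy as np
print(env.state())
for n in ["scene","top","wrist"]:
    c=get_calibration(n); p,d=camera(n)
    cv2.imwrite(f"pics/{n}0.png",p); np.save(f"pics/{n}0.npy",d)
    print(n,np.round(c["mtx"],1).tolist(),np.round(c["dist_coeffs"],3),np.round(c["extrinsics"],3).tolist())
E
```

```text
pics
{'time_s': 0.0, 'joints': array([-1.33944593e+00,  4.94187575e-01,  1.34612642e+00, -1.70072334e-05,
        1.30252587e+00, -9.54779438e-02]), 'joint_vel': array([ 8.97507465e-04, -8.40479786e-05,  1.73373895e-03, -2.31261065e-04,
       -6.75560361e-04,  1.25306538e-03]), 'effort': array([ 3.27715170e-03, -8.78817844e+01, -3.81852007e+01,  7.09316460e-02,
        5.32113668e-02, -1.30440067e-04]), 'tool_pos': array([ 0.20057172, -0.59153271,  0.21333714]), 'orientation': array([-0.11507494,  0.69812557, -0.69724647,  0.11500351]), 'wrist_force': array([0.51201805, 0.14177921, 0.32513016]), 'ft_torque': array([0.02480791, 0.02647132, 0.00881052]), 'width': 0.09110350015457762}
scene [[527.8, 0.0, 314.5], [0.0, 527.8, 233.4], [0.0, 0.0, 1.0]] [-0.08  0.    0.    0.    0.  ] [[-0.563, 0.827, -0.004, 0.357], [0.485, 0.326, -0.811, -0.175], [-0.669, -0.458, -0.585, 1.317], [0.0, 0.0, 0.0, 1.0]]
top [[565.0, 0.0, 319.0], [0.0, 565.0, 239.3], [0.0, 0.0, 1.0]] [-0.063  0.     0.     0.     0.   ] [[-0.005, -1.0, -0.005, -0.086], [-0.994, 0.005, -0.109, 0.551], [0.109, 0.004, -0.994, 1.12], [0.0, 0.0, 0.0, 1.0]]
wrist [[428.2, 0.0, 318.1], [0.0, 428.2, 237.5], [0.0, 0.0, 1.0]] [-0.069  0.     0.     0.     0.   ] [[0.32, -0.947, -0.001, -0.623], [-0.911, -0.308, 0.274, -0.03], [-0.259, -0.087, -0.962, 0.392], [0.0, 0.0, 0.0, 1.0]]
```

View pics/top0.png

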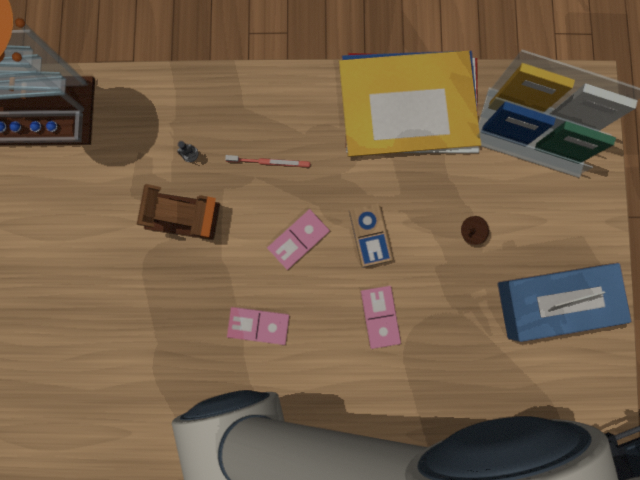

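View pics/scene0.png

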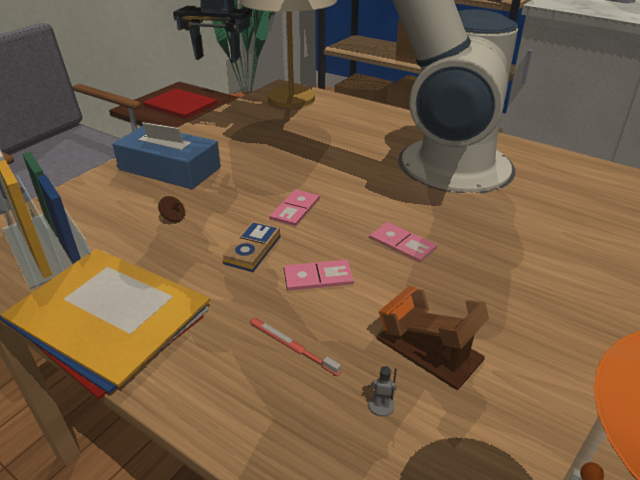

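View pics/wrist0.png

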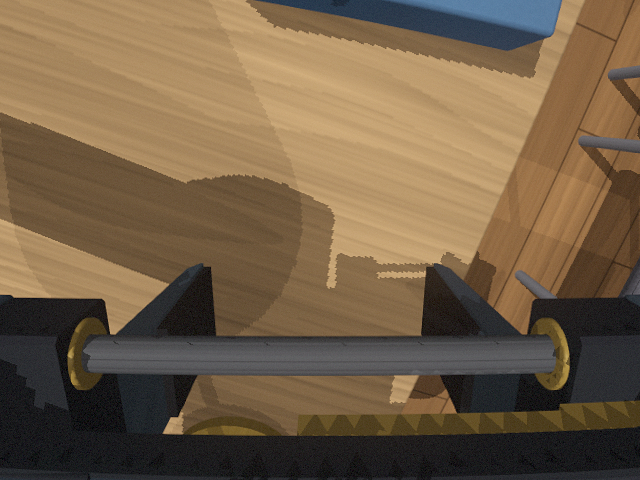

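The pile is at top px (371,236): wood-edged, with a blue picture and about 24 mm high. The three flat pink ones at (299,239), (258,326) and (380,317) are decoys. The tray is at (178,212) with its orange lip at (208,217), so its front faces -y. Next I'll enlarge the crops and measure.

```bash
cat > h.py <<'E'
import cv2,numpy as np
from cell import env,camera,get_calibration
def cloud(n,d,c=None):
    c=c or get_calibration(n)
    v,u=np.mgrid[0:480,0:640]
    p=cv2.undistortPoints(np.stack([u,v],-1).reshape(-1,1,2).astype(float),c["mtx"],c["dist_coeffs"]).reshape(480,640,2)
    P=np.dstack([p*d[...,None],d])
    E=c["extrinsics"]; W=(P-E[:3,3])@E[:3,:3]
    W[d==0]=np.nan
    return W
E
python3 - <<'E'
from h import *
for n,(a,b,c,d) in {"top":(120,120,420,270),"scene":(210,180,510,430)}.items():
    p=cv2.imread(f"pics/{n}0.png")[b:d,a:c]
    k=800/(c-a); k=min(k,600/(d-b))
    cv2.imwrite(f"pics/{n}0c.png",cv2.resize(p,None,fx=k,fy=k,interpolation=cv2.INTER_CUBIC))
W=cloud("top",np.load("pics/top0.npy"))
for u,v in [(371,236),(178,212),(208,217),(299,239),(188,152),(268,160),(475,230)]: print((u,v),np.round(W[v,u],4))
for n,box in {"top":(340,200,400,275),"scene":(215,215,290,275)}.items():
    W=cloud(n,np.load(f"pics/{n}0.npy"))
    a,b,c,d=box; w=W[b:d,a:c].reshape(-1,3)
    w=w[(w[:,2]>0.019)&(w[:,2]<.035)]
    r=cv2.minAreaRect((w[:,:2]*1000).astype(np.float32)); print(n,len(w),np.median(w[:,2]),r,w.mean(0))
E
```

```text
(371, 236) [ 0.5582 -0.1954  0.0188]
(178, 212) [0.6048 0.1947 0.0544]
(208, 217) [0.593  0.1321 0.0625]
(299, 239) [ 0.5541 -0.047   0.0069]
(188, 152) [0.7349 0.1833 0.0301]
(268, 160) [0.7207 0.0179 0.0132]
(475, 230) [ 0.5677 -0.4066  0.0339]
top 1763 0.024282377254664495 ((560.866455078125, -192.73997497558594), (120.71593475341797, 62.8116455078125), 12.444877624511719) [ 0.56045503 -0.19245443  0.02428261]
scene 1332 0.024719013941234318 ((562.2190551757812, -195.49810791015625), (125.62599182128906, 64.43329620361328), 12.485966682434082) [ 0.56631445 -0.1929578   0.02459118]
```

View pics/top0c.png

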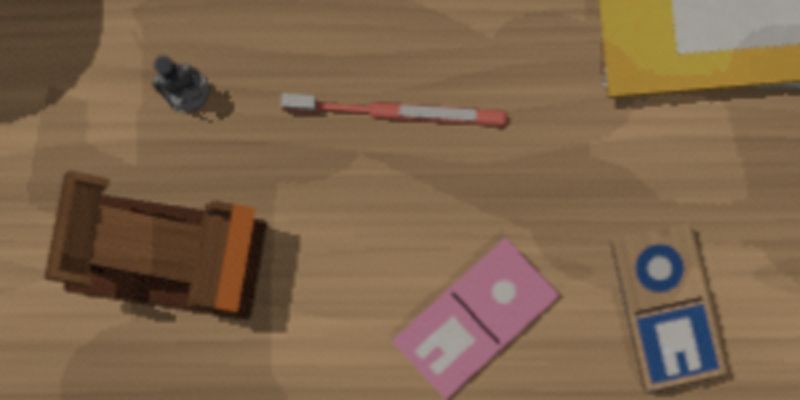

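View pics/scene0c.png

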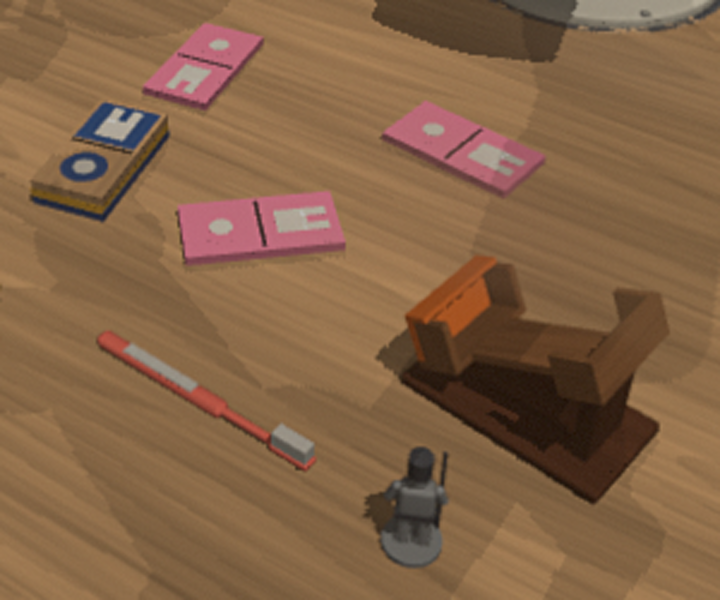

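Zoomed in, the pile is blue, yellow and pale from the bottom up, at top px (371,236). That confirms it, since the pink ones are single thin slabs. Next I'll measure the tray pose by fitting its known model to the cloud.

```bash
cat > tray.py <<'E'
from h import *
from scipy.optimize import least_squares
from scipy.spatial.transform import Rotation as R
# boxes in bed_floor frame (center, half) mm
def boxes():
    B=[]
    def b(x0,x1,y0,y1,z0,z1): B.append((np.array([(x0+x1)/2,(y0+y1)/2,(z0+z1)/2]),np.array([x1-x0,y1-y0,z1-z0])/2))
    b(-68.5,-62.5,-39.5,39.5,-6,34); b(-62.5,-52.5,-39.5,39.5,30,34)
    b(62.5,68.5,-39.5,39.5,-6,22)
    b(-62.5,62.5,-22,22,-6,0)
    for s in (-1,1):
        y=sorted((s*33.5,s*39.5))
        b(-62.5,-38.5,*y,-6,30); b(38.5,62.5,*y,-6,22)
    b(-62.5,-38.5,-39.5,39.5,-6,0); b(38.5,62.5,-39.5,39.5,-6,0)
    return B
BX=boxes()
def sdf(p):
    ds=[]
    for c,h in BX:
        q=np.abs(p-c)-h
        ds.append(np.linalg.norm(np.maximum(q,0),axis=1)+np.minimum(q.max(1),0))
    return np.min(ds,0)
def bedR(yaw): return R.from_euler('z',yaw)*R.from_euler('y',-25,degrees=True)
def tobed(W,x,y,z,yaw): return bedR(yaw).inv().apply(W*1000-[x,y,z])
E
python3 - <<'E'
from tray import *
for n,box in {"top":(130,175,230,250),"scene":(365,275,500,395)}.items():
    W=cloud(n,np.load(f"pics/{n}0.npy")); a,b,c,d=box
    w=W[b:d,a:c].reshape(-1,3); w=w[w[:,2]>0.03]; w=w[~np.isnan(w[:,0])]
    w=w[(w[:,0]<.69)]
    f=lambda q: np.clip(sdf(tobed(w,*q)),-15,15)
    best=None
    for y0 in (1.2,1.5,1.8):
        r=least_squares(f,[600,195,60,y0],x_scale=[1,1,1,.01],loss="soft_l1",f_scale=2,diff_step=1e-4)
        if best is None or r.cost<best.cost: best=r
    print(n,len(w),np.round(best.x,3),"yawdeg",np.degrees(best.x[3]),"med|r|",np.median(abs(f(best.x))), np.percentile(f(best.x),[10,50,90]).round(2))
    # pile fit with known box, free xy yaw z
E
```

```text
top 2311 [605.026 198.98   61.415   1.41 ] yawdeg 80.80670628736299 med|r| 1.1223314950120455 [-2.36 -0.52  1.65]
scene 3939 [604.679 197.696  60.784   1.416] yawdeg 81.12235183168092 med|r| 0.6699020156414687 [-0.92  0.24  4.54]
```

```bash
python3 - <<'E'
from h import *
from scipy.spatial.transform import Rotation as R
s=env.state(); r=R.from_quat(s["orientation"]).as_matrix(); print(r.round(3))
c=get_calibration("wrist"); E=c["extrinsics"]; cp=-E[:3,:3].T@E[:3,3]
print("cam in tool",(r.T@(cp-s["tool_pos"])).round(4),"axes in tool (cols cam x,y,z)",(r.T@E[:3,:3].T).round(3))
print("jaw yaw",np.degrees(np.arctan2(r[1,2],r[0,2])))
E
```

```text
[[-0.947 -0.     0.321]
 [-0.321  0.001 -0.947]
 [-0.    -1.    -0.001]]
cam in tool [-0.078  -0.1712 -0.0012] axes in tool (cols cam x,y,z) [[ 0.001  0.962  0.274]
 [-0.    -0.274  0.962]
 [ 1.    -0.001 -0.   ]]
jaw yaw -71.27539833777551
```

The two cameras agree on the tray: floor centre (0.605, 0.198, 0.060), yaw about 81°. I'll move over the pile now.

Emit:
{"name": "arm_command", "arguments": {"series": [[-25, 0, -14, 0, 0, 0, 91], [-39, 0, -22, 0, 0, 0, 91], [-39, 0, -22, 0, 0, 0, 91], [-39, 0, -22, 0, 0, 0, 91], [-39, 0, -22, 0, 0, 0, 91], [-39, 0, -22, 0, 0, 0, 91], [-39, 0, -22, 0, 0, 0, 91], [-39, 0, -22, 0, 0, 0, 91]], "newtons": 30}}

```text
time_s: 0.95
tool_pos: [0.4298, -0.3356, 0.2139]
orientation: [-0.115, 0.698, -0.698, 0.115]
wrist_force: [-0.2, 0.1, -0.5]
width: 0.0911
```

Emit:
{"name": "arm_command", "arguments": {"series": [[-39, 0, -22, 0, 0, 0, 91], [-39, 0, -22, 0, 0, 0, 91], [-39, 0, -22, 0, 0, 0, 91], [-34, 0, -18, 0, 0, 0, 91], [-20, 0, -10, 0, 0, 0, 91], [0, 0, 0, 0, 6.3, 0, 91], [0, 0, 0, 0, 0, 0, 91], [0, 0, 0, 0, 0, 0, 91]]}}

```text
time_s: 1.75
tool_pos: [0.5604, -0.1933, 0.2137]
orientation: [-0.078, 0.703, -0.703, 0.077]
wrist_force: [-0.1, 0.2, 0.0]
width: 0.0914
```

```bash
cat > pile.py <<'E'
from h import *
from scipy.optimize import least_squares
from scipy.spatial.transform import Rotation as R
E
python3 - <<'E'
from pile import *
s=env.state(); print(s["time_s"],s["tool_pos"],s["joints"].round(3))
r=R.from_quat(s["orientation"]).as_matrix(); print(r.round(3))
c=get_calibration("wrist"); p,d=camera("wrist"); cv2.imwrite("pics/wrist1.png",p)
W=cloud("wrist",d,c)
m=(W[...,2]>.018)&(W[...,2]<.034); n,l,st,_=cv2.connectedComponentsWithStats(m.astype(np.uint8))
k=1+np.argmax(st[1:,4]); print(st[k])
w=W[l==k]; print(np.median(w[:,2]),cv2.minAreaRect((w[:,:2]*1000).astype(np.float32)))
p,d=camera("top"); W=cloud("top",d)
E
```

```text
1.75 [ 0.56039494 -0.1933454   0.21374574] [-0.433  0.448  1.428 -0.     1.266  0.918]
[[-0.976 -0.     0.218]
 [-0.218  0.    -0.976]
 [ 0.    -1.    -0.   ]]
[ 282  138   76  138 9927]
0.024497740782383738 ((560.3984375, -193.3089599609375), (121.0167236328125, 62.2380485534668), 12.562915802001953)
```

View pics/wrist1.png

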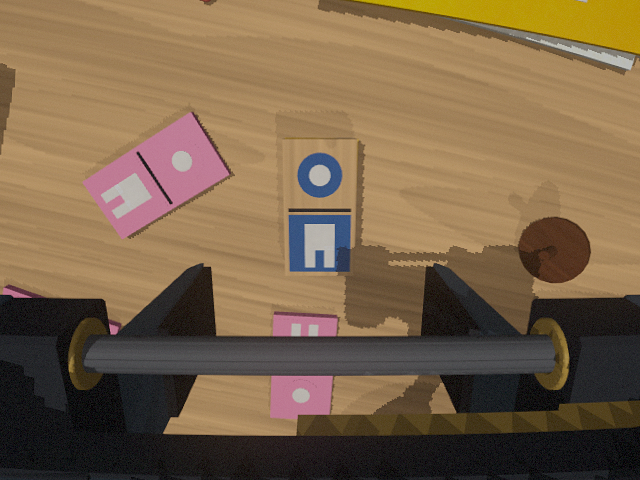

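The wrist cloud puts the pile centre at (560.4, -193.3) mm with yaw 12.6°, size 121 x 62 and height 24.5 mm. The TCP is right above it and square to it. I'll descend and grip.

Emit:
{"name": "arm_command", "arguments": {"series": [[0, 40, 0, 0, 0, 0, 91], [0, 50, 0, 0, 0, 0, 91], [0, 50, 0, 0, 0, 0, 91], [0, 40, 0, 0, 0, 0, 91], [0, 20, 0, 0, 0, 0, 91], [0, 8, 0, 0, 0, 0, 91], [0, 2.5, 0, 0, 0, 0, 91], [0, 0, 0, 0, 0, 0, 91]], "newtons": 40}}

```text
time_s: 2.65
tool_pos: [0.5612, -0.1937, 0.0043]
orientation: [0.076, -0.703, 0.703, -0.077]
wrist_force: [-0.1, -0.1, -0.2]
width: 0.0912
```

Emit:
{"name": "arm_command", "arguments": {"series": [[0, 0, 0, 0, 0, 0, 60], [0, 0, 0, 0, 0, 0, 50], [0, 0, 0, 0, 0, 0, 50], [0, 0, 0, 0, 0, 0, 50], [0, 0, 0, 0, 0, 0, 50], [0, 0, 0, 0, 0, 0, 50], [0, 0, 0, 0, 0, 0, 50]], "newtons": 40}}

```text
time_s: 3.35
tool_pos: [0.561, -0.1934, 0.0039]
orientation: [0.076, -0.703, 0.703, -0.077]
wrist_force: [-1.9, 0.8, 5.5]
width: 0.0619
```

Emit:
{"name": "arm_command", "arguments": {"series": [[0, -4, 0, 0, 0, 0, 50], [0, -12, 0, 0, 0, 0, 50], [0, -25, 0, 0, 0, 0, 50], [0, -35, 0, 0, 0, 0, 50], [0, -40, 0, 0, 0, 0, 50], [0, -40, 0, 0, 0, 0, 50], [0, -20, 0, 0, 0, 0, 50], [0, 0, 0, 0, 0, 0, 50]]}}

```text
time_s: 4.15
tool_pos: [0.5621, -0.1938, 0.1834]
orientation: [0.075, -0.702, 0.704, -0.078]
wrist_force: [0.3, -0.6, -1.1]
width: 0.0618
```

```bash
python3 - <<'E'
from pile import *
s=env.state(); print(s["time_s"],s["tool_pos"],s["joints"].round(3),s["width"],s["wrist_force"].round(2))
for n in ("wrist","scene"):
    p,d=camera(n); cv2.imwrite(f"pics/{n}2.png",p); np.save(f"pics/{n}2.npy",d)
p=cv2.imread("pics/scene2.png")[60:300,160:480]; cv2.imwrite("pics/scene2c.png",cv2.resize(p,None,fx=2.4,fy=2.4))
E
```

```text
4.15 [ 0.56211606 -0.19383859  0.18339594] [-0.433  0.479  1.466  0.     1.191  0.921] 0.061812139117958846 [ 0.26 -0.58 -1.11]
```

View pics/wrist2.png

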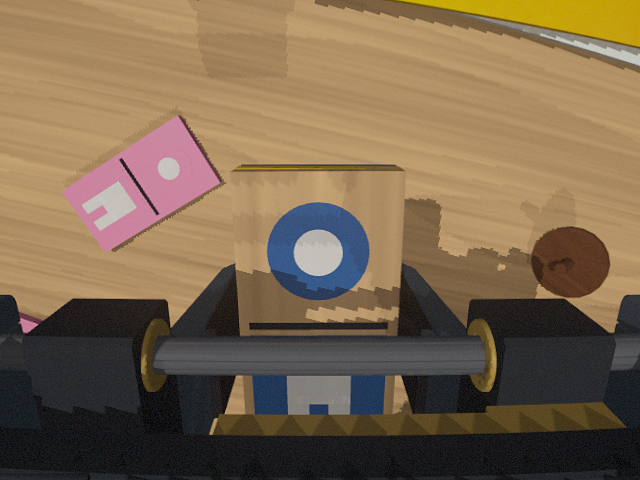

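View pics/scene2c.png

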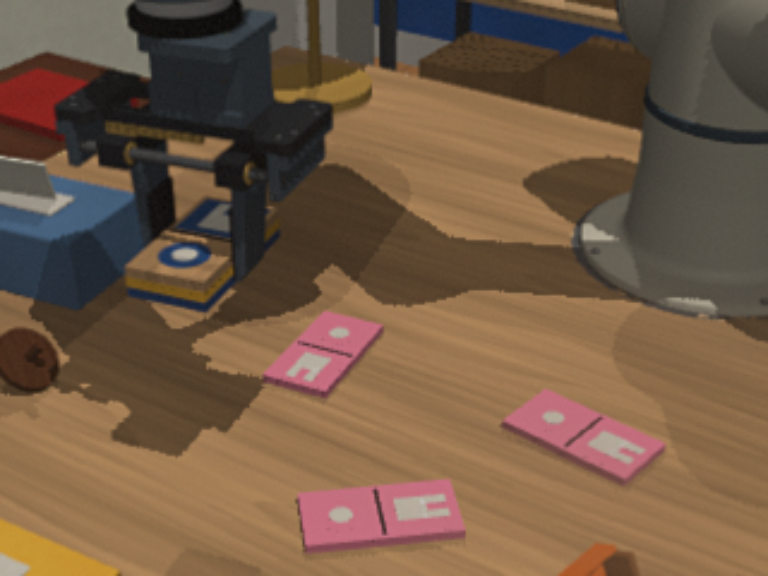

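All three dominoes are held in line: scene view at crop px (205,250), wrist view with the pile end edge at row 168. I'll measure the pile in the tool frame.

```bash
cat >> pile.py <<'E'
def pileintool(n,d,c,s):
    r=R.from_quat(s["orientation"]).as_matrix()
    T=(cloud(n,d,c)-s["tool_pos"])@r*1000
    m=(abs(T[...,2])<34)&(abs(T[...,0])<75)&(T[...,1]>-27)&(T[...,1]<-14)
    return T,m
E
python3 - <<'E'
from pile import *
s=env.state(); c=get_calibration("wrist"); d=np.load("pics/wrist2.npy")
T,m=pileintool("wrist",d,c,s)
m[:, :235]=0; m[:,405:]=0
w=T[m]; 
t=w[abs(w[:,2])<27]; t=t[t[:,0]>-55]
A=np.c_[t[:,0],t[:,2],np.ones(len(t))]; k=np.linalg.lstsq(A,t[:,1],rcond=None)[0]; print("plane y=a x+b z+c",k, "pitch deg",np.degrees(k[:2]),len(t))
print("x min",np.percentile(w[:,0],[0,1,5]), "z",np.percentile(w[w[:,0]<-35][:,2],[1,99]))
# edge per column
ys=[]
for u in range(250,395,8):
    col=np.where(m[:,u])[0]; ys.append((u,T[col[0],u,0].round(1),T[col[0],u,2].round(1)))
print(ys)
E
```

```text
plane y=a x+b z+c [-1.38736822e-03  6.64751333e-04 -2.06680316e+01] pitch deg [-0.07949034  0.03808745] 27192
x min [-59.73092207 -59.36245167 -56.65377826] z [-30.74362794  28.72801381]
[(250, np.float64(-59.3), np.float64(-25.9)), (258, np.float64(-59.4), np.float64(-23.2)), (266, np.float64(-59.5), np.float64(-19.8)), (274, np.float64(-59.4), np.float64(-17.4)), (282, np.float64(-59.4), np.float64(-14.2)), (290, np.float64(-59.4), np.float64(-11.5)), (298, np.float64(-59.4), np.float64(-8.6)), (306, np.float64(-59.4), np.float64(-5.7)), (314, np.float64(-59.5), np.float64(-2.8)), (322, np.float64(-59.5), np.float64(0.1)), (330, np.float64(-59.5), np.float64(3.0)), (338, np.float64(-59.3), np.float64(5.9)), (346, np.float64(-59.6), np.float64(8.7)), (354, np.float64(-59.4), np.float64(11.7)), (362, np.float64(-59.4), np.float64(14.6)), (370, np.float64(-59.4), np.float64(17.5)), (378, np.float64(-59.5), np.float64(20.3)), (386, np.float64(-59.6), np.float64(23.2)), (394, np.float64(-59.6), np.float64(26.0))]
```

Pile centre in the tool frame is about (0.4, -8.4, 0) mm with no tilt. I'll turn to the tray's yaw and stop in front of it for a close look with the wrist camera.

Emit:
{"name": "arm_command", "arguments": {"series": [[0, 0, 0, 0, -8.5, 0, 50], [0, 0, 0, 0, -8.5, 0, 50], [0, 0, 0, 0, -8.5, 0, 50], [0, 0, 0, 0, -8.5, 0, 50], [0, 0, 0, 0, -8.5, 0, 50], [0, 0, 0, 0, -8.5, 0, 50], [0, 0, 0, 0, -8.5, 0, 50], [0, -5, 0, 0, -8.5, 0, 50]]}}

```text
time_s: 5.05
tool_pos: [0.5595, -0.1927, 0.1823]
orientation: [-0.459, 0.54, -0.537, 0.458]
wrist_force: [0.2, -0.4, 0.0]
width: 0.0616
```

Emit:
{"name": "arm_command", "arguments": {"series": [[-20, -10, 0, 0, 0, 0, 50], [-40, -10, 0, 0, 0, 0, 50], [-40, -5, 0, 0, 0, 0, 50], [-40, 0, 0, 0, 0, 0, 50], [-40, 0, 2, 0, 0, 0, 50], [-25, 0, 2, 0, 0, 0, 50], [-12, 0, 0, 0, 0, 0, 50], [0, 0, 0, 0, 0, 0, 50]]}}

```text
time_s: 5.85
tool_pos: [0.6002, 0.0213, 0.2082]
orientation: [-0.458, 0.54, -0.539, 0.456]
wrist_force: [0.5, -0.9, -1.4]
width: 0.0613
```

```bash
python3 - <<'E'
from tray import *
s=env.state(); print(s["time_s"],s["tool_pos"],s["joints"].round(3),s["width"],s["wrist_force"].round(2))
r=R.from_quat(s["orientation"]).as_matrix(); print("jaw yaw",np.degrees(np.arctan2(r[1,2],r[0,2])), r.round(3).tolist())
c=get_calibration("wrist"); p,d=camera("wrist"); cv2.imwrite("pics/wrist3.png",p); np.save("pics/wrist3.npy",d)
import pickle; pickle.dump((c,s),open("pics/w3.pkl","wb"))
E
```

```text
5.85 [0.60020638 0.02128228 0.20820086] [-0.064  0.466  1.414  0.     1.264  0.101] 0.061349220448303134 [ 0.53 -0.94 -1.4 ]
jaw yaw -9.476748820440971 [[-0.165, -0.002, 0.986], [-0.986, 0.0, -0.165], [0.0, -1.0, -0.002]]
```

View pics/wrist3.png

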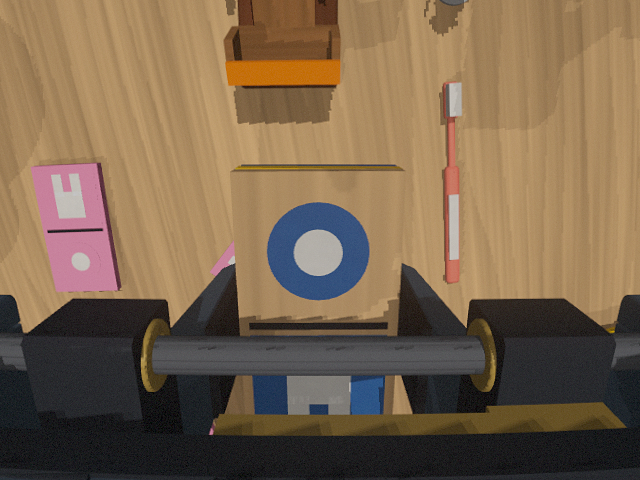

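The tray's lip (px 283,73) is at the top edge of the view. I'll move closer and higher to see the whole tray.

Emit:
{"name": "arm_command", "arguments": {"series": [[-20, -15, 0, 0, 0, 0, 50], [-30, -15, 0, 0, 0, 0, 50], [-25, -15, 0, 0, 0, 0, 50], [-10, -10, 0, 0, 0, 0, 50], [0, 0, 0, 0, 0, 0, 50]]}}

```text
time_s: 6.4
tool_pos: [0.6155, 0.1037, 0.2652]
orientation: [0.456, -0.54, 0.54, -0.457]
wrist_force: [0.6, 0.3, -0.9]
width: 0.0617
```

```bash
python3 - <<'E'
from tray import *
import pickle
s=env.state(); print(s["time_s"],s["tool_pos"],s["width"])
c=get_calibration("wrist"); p,d=camera("wrist"); cv2.imwrite("pics/wrist4.png",p); np.save("pics/wrist4.npy",d)
pickle.dump((c,s),open("pics/w4.pkl","wb"))
W=cloud("wrist",d,c); 
m=np.isfinite(W[...,0])&(abs(W[...,0]-.605)<.06)&(abs(W[...,1]-.198)<.085)&(W[...,2]>.03)&(W[...,2]<.125)
m[160:]=0
w=W[m]; print(len(w))
f=lambda q: np.clip(sdf(tobed(w,*q)),-15,15)
r=least_squares(f,[605,198,60,1.41],x_scale=[1,1,1,.01],loss="soft_l1",f_scale=1,diff_step=1e-4)
print(r.x.round(2),np.degrees(r.x[3]),np.percentile(f(r.x),[5,25,50,75,95]).round(2))
E
```

```text
6.4 [0.6154503  0.10372667 0.26524969] 0.06168739721476909
11356
[604.54 200.47  60.43   1.41] 80.91300687895955 [-1.17 -0.44 -0.01  0.43  1.18]
```

View pics/wrist4.png

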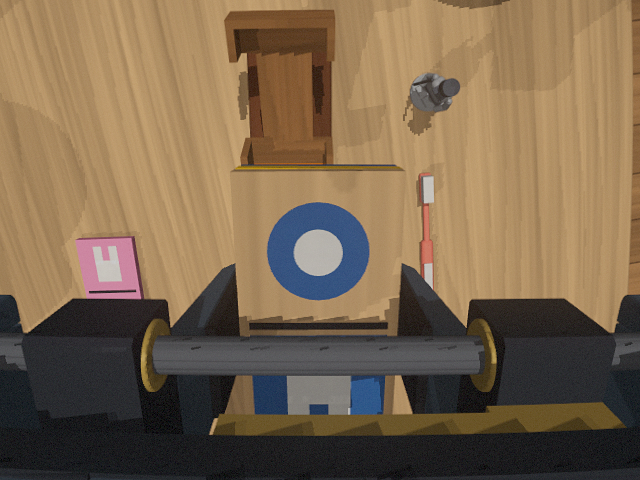

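```bash
python3 - <<'E'
from tray import *
import pickle
D={}
for n in ("wrist3","wrist4"):
    c,s=pickle.load(open(f"pics/w{n[-1]}.pkl","rb")); D[n]=cloud("wrist",np.load(f"pics/{n}.npy"),c); 
D["top0"]=cloud("top",np.load("pics/top0.npy")); D["scene0"]=cloud("scene",np.load("pics/scene0.npy"))
Q=[604.6,200,60.4,np.radians(80.95)]
for n,W in D.items():
    B=tobed(W.reshape(-1,3),*Q).reshape(480,640,3)
    img=cv2.imread(f"pics/{n}.png"); hsv=cv2.cvtColor(img,cv2.COLOR_BGR2HSV)
    ok=np.isfinite(B[...,0])&(abs(B[...,0])<75)&(abs(B[...,1])<45)&(B[...,2]<42)&(B[...,2]>-8)
    if n[0]=='w': ok[162:]=0
    ora=ok&(hsv[...,0]<14)&(hsv[...,1]>200)&(hsv[...,2]>100)
    lt=ora&(abs(B[...,2]-34)<4)
    if lt.sum()>20:
        b=B[lt]; print(n,"lip top n",lt.sum(),"x",np.percentile(b[:,0],[2,50,98]).round(1),"(-68.5..-52.5) y",np.percentile(b[:,1],[2,98]).round(1),"mid",np.mean(np.percentile(b[:,1],[2,98])).round(2),"z",np.median(b[:,2]).round(1))
    fl=ok&(abs(B[...,2])<4)&(abs(B[...,0])<36)&(abs(B[...,1])<20); b=B[fl]
    if len(b): print(n,"floor z",np.median(b[:,2]).round(2),len(b), "slope", np.degrees(np.polyfit(b[:,0],b[:,2],1)[0]).round(2))
    bk=ok&(abs(B[...,2]-22)<2.5)&(B[...,0]>55); b=B[bk]
    if len(b): print(n,"back top x",np.percentile(b[:,0],[2,50,98]).round(1),"(62.5..68.5) y",np.percentile(b[:,1],[2,98]).round(1),"z",np.median(b[:,2]).round(2),len(b))
    m=ok&(B[...,2]>-5); w=W[m]
    f=lambda q: np.clip(sdf(tobed(w,*q)),-15,15)
    r=least_squares(f,Q,x_scale=[1,1,1,.01],loss="soft_l1",f_scale=1,diff_step=1e-4); print("   fit",r.x[:3].round(2),np.degrees(r.x[3]).round(2),m.sum())
E
```

```text
wrist3 floor z -0.18 1339 slope 0.23
   fit [604.54 200.57  60.51] 80.86 8289
wrist4 floor z -0.15 3880 slope -0.18
wrist4 back top x [56.1 65.6 69.2] (62.5..68.5) y [-38.1  38.5] z 21.76 1265
   fit [604.53 200.47  60.43] 80.9 11467
top0 floor z 0.3 676 slope -0.28
top0 back top x [56.3 64.4 68.1] (62.5..68.5) y [-39.7  37.8] z 22.22 138
   fit [605.04 198.97  61.47] 80.87 2268
scene0 lip top n 93 x [-69.4 -59.8 -53. ] (-68.5..-52.5) y [-38.9  -7. ] mid -22.95 z 34.6
scene0 floor z 1.93 585 slope -0.52
scene0 back top x [56.6 64.8 67.7] (62.5..68.5) y [-40.7  37.3] z 22.89 240
   fit [604.62 197.55  61.1 ] 81.03 3465
```

The two wrist views agree on the tray: (604.5, 200.5, about 60), yaw 80.9°. I'll write a planner that gives the tool-frame move to any (x, z, θ) of the pile in the tray frame.

```bash
cat > plan.py <<'E'
from tray import *
BED=[604.54,200.5,60.0,np.radians(80.9)]
PC=np.array([0.4,-8.4,0.0])   # pile centre in tool, mm
def target(x,z,th,y=0,bed=BED,pc=PC):
    t=np.radians(th); c,s=np.cos(t),np.sin(t)
    T=np.array([[-c,0,-s],[s,0,-c],[0,-1,0]]).T
    Rb=bedR(bed[3]).as_matrix(); Rt=Rb@T
    return Rb@[x,y,z]+bed[:3]-Rt@pc, Rt
def pile_now(s,bed=BED,pc=PC):
    Rt=R.from_quat(s["orientation"]).as_matrix(); Rb=bedR(bed[3]).as_matrix()
    p=Rb.T@(s["tool_pos"]*1000+Rt@pc-bed[:3]); M=Rb.T@Rt
    th=np.degrees(np.arctan2(-M[2,0],-M[0,0]))
    err=R.from_matrix(target(0,0,th,bed=bed)[1].T@Rt).as_rotvec(degrees=True)
    return p,th,err
def delta(s,*a,**k):
    p,Rt=target(*a,**k); r=R.from_quat(s["orientation"]).as_matrix()
    return (r.T@(p-s["tool_pos"]*1000)).round(2), R.from_matrix(r.T@Rt).as_rotvec(degrees=True).round(2)
E
python3 - <<'E'
from plan import *
s=env.state(); print(s["joints"].round(3)); print(pile_now(s)); 
for S in (70,100):
    c,si=np.cos(np.radians(16)),np.sin(np.radians(16))
    print(S,target(S*c,30+S*si,16)[0].round(1),delta(s,S*c,30+S*si,16))
# pile edges in jaw direction
import pickle
c,s=pickle.load(open("pics/w4.pkl","rb")); W=cloud("wrist",np.load("pics/wrist4.npy"),c)
r=R.from_quat(s["orientation"]).as_matrix(); T=(W-s["tool_pos"])@r*1000
for v in (180,190,200,220,240):
    row=T[v]; k=np.where((abs(row[:,1]+20.6)<2)&(abs(row[:,2])<40))[0]; print(v,k[0],k[-1],row[k[0]].round(1),row[k[-1]].round(1))
E
```

```text
[ 0.07   0.45   1.279 -0.     1.412  0.238]
(array([  3.66270372, -25.67674776, 232.9454555 ]), np.float64(-25.024893029398452), array([ 1.32619478e-02,  4.82387208e-01, -5.58281243e-05]))
70 [611.8 245.9 127. ] (array([-140.53,  137.16,  -26.9 ]), array([-0.19, -0.46, 41.02]))
100 [615.4 268.2 146.7] (array([-163.17,  117.47,  -27.08]), array([-0.19, -0.46, 41.02]))
180 230 404 [-57.  -19.9 -31.3] [-57.1 -21.3  30.3]
190 231 404 [-53.4 -19.9 -31.1] [-53.5 -20.7  30.6]
200 232 403 [-50.  -21.3 -30.6] [-49.7 -19.8  30.6]
220 233 402 [-42.8 -21.6 -30.6] [-42.4 -20.2  30.5]
240 234 401 [-35.  -20.6 -30.9] [-34.9 -20.6  30.5]
```

Emit:
{"name": "arm_command", "arguments": {"series": [[-15, -5, 0, 0, -0.5, 5, 50], [-20, -5, -5, 0, 0, 8, 50], [-20, 0, -5, 0, 0, 8, 50], [-20, 0, -5, 0, 0, 8, 50], [-20, 0, -5, 0, 0, 8, 50], [-10, 0, -5, 0, 0, 4, 50], [0, 0, 0, 0, 0, 0, 50]]}}

```text
time_s: 7.15
tool_pos: [0.605, 0.2025, 0.3018]
orientation: [-0.24, 0.666, -0.344, 0.617]
wrist_force: [-0.2, 0.1, -2.2]
width: 0.0618
```

```bash
python3 - <<'E'
from plan import *
s=env.state(); print(s["time_s"],s["joints"].round(3),s["width"],s["wrist_force"].round(2)); print(pile_now(s)); 
c,si=np.cos(np.radians(16)),np.sin(np.radians(16))
for S in (70,):
    print(S,delta(s,S*c,30+S*si,16))
E
```

```text
7.15 [-0.151  0.413  1.485  0.744  1.321 -0.209] 0.06176637051370833 [-0.17  0.09 -2.23]
(array([ 1.01357798e+02, -1.65519015e-01,  2.26281728e+02]), np.float64(16.030837998893556), array([ 3.27278538e-03,  2.41042429e-01, -6.88428804e-06]))
70 (array([ 81.62, 160.7 ,   0.17]), array([-0.  , -0.24, -0.03]))
```

```bash
cat > look.py <<'E'
import sys,pickle
from plan import *
def fit(tag,rowmax=160,Q=BED,view=True):
    s=env.state(); c=get_calibration("wrist"); p,d=camera("wrist"); cv2.imwrite(f"pics/wrist{tag}.png",p); np.save(f"pics/wrist{tag}.npy",d)
    pickle.dump((c,s),open(f"pics/w{tag}.pkl","wb"))
    W=cloud("wrist",d,c); B=tobed(W.reshape(-1,3),*Q).reshape(480,640,3)
    ok=np.isfinite(B[...,0])&(abs(B[...,0])<75)&(abs(B[...,1])<45)&(B[...,2]<42)&(B[...,2]>-5); ok[rowmax:]=0
    w=W[ok]; print("n",len(w))
    f=lambda q: np.clip(sdf(tobed(w,*q)),-15,15)
    r=least_squares(f,Q,x_scale=[1,1,1,.01],loss="soft_l1",f_scale=1,diff_step=1e-4); print("fit",r.x[:3].round(2),np.degrees(r.x[3]).round(2),np.percentile(f(r.x),[5,50,95]).round(2))
    rr=R.from_quat(s["orientation"]).as_matrix(); T=(W-s["tool_pos"])@rr*1000
    m=(abs(T[...,2])<25)&(T[...,1]>-24)&(T[...,1]<-17)&(abs(T[...,0])<70); m[320:]=0
    t=T[m]; k=np.polyfit(t[:,0],t[:,1],1); print("pile top: tilt",np.degrees(k[0]).round(2),"y",k[1].round(2),"end x",np.percentile(t[:,0],[.5]).round(2),len(t))
    return p,d
E
python3 - <<'E'
from look import *
fit("5")
E
```

```text
n 0Traceback (most recent call last):
  File "<stdin>", line 2, in <module>
  File "look.py", line 10, in fit
    r=least_squares(f,Q,x_scale=[1,1,1,.01],loss="soft_l1",f_scale=1,diff_step=1e-4); print("fit",r.x[:3].round(2),np.degrees(r.x[3]).round(2),np.percentile(f(r.x),[5,50,95]).round(2))
                                                                                                                                               ~~~~~~~~~~~~~^^^^^^^^^^^^^^^^^^
    return _quantile_unchecked(
        a, q, axis, out, overwrite_input, method, keepdims, weights)
    return _ureduce(a,
                    func=_quantile_ureduce_func,
    ...<5 lines>...
                    overwrite_input=overwrite_input,
                    method=method)
    r = func(a, **kwargs)
    result = _quantile(arr,
                       quantiles=q,
    ...<2 lines>...
                       out=out,
                       weights=wgt)
    slices_having_nans = np.isnan(arr[-1, ...])
                                  ~~~^^^^^^^^^
IndexError: index -1 is out of bounds for axis 0 with size 0
```

View pics/wrist5.png

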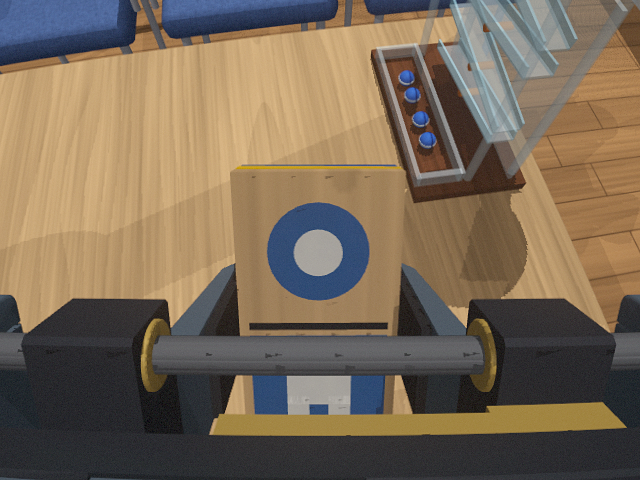

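The tray is hidden beneath the pile in this view, as expected. I'll lower to the start of the slide line and check with the scene camera.

Emit:
{"name": "arm_command", "arguments": {"series": [[12, 24, 0, 0, -0.2, 0, 50], [20, 40, 0, 0, 0, 0, 50], [20, 40, 0, 0, 0, 0, 50], [18, 34, 0, 0, 0, 0, 50], [8, 16, 0, 0, 0, 0, 50], [3.6, 6.7, 0, 0, 0, 0, 50], [0, 0, 0, 0, 0, 0, 50]]}}

```text
time_s: 7.9
tool_pos: [0.6133, 0.2479, 0.1288]
orientation: [-0.242, 0.663, -0.343, 0.62]
wrist_force: [0.9, -0.6, -2.3]
width: 0.0619
```

```bash
cat > sc.py <<'E'
from plan import *
# draw model outlines in scene cam: tray boxes (given bed) and pile (from tool)
def draw(tag,bed,pc=PC,crop=(330,200,530,350),pile=True,cam="scene",k=4):
    s=env.state(); p,d=camera(cam); cv2.imwrite(f"pics/{cam}{tag}.png",p); np.save(f"pics/{cam}{tag}.npy",d)
    c=get_calibration(cam); E=c["extrinsics"]; rv=cv2.Rodrigues(E[:3,:3])[0]
    a,b,cc,dd=crop; im=cv2.resize(p[b:dd,a:cc],None,fx=k,fy=k,interpolation=cv2.INTER_CUBIC); raw=im.copy()
    def pr(P): return (cv2.projectPoints(np.array(P,float)/1000,rv,E[:3,3],c["mtx"],c["dist_coeffs"])[0].reshape(-1,2)-[a,b]+.5)*k-.5
    def box(c0,h,Rm,t,col):
        V=np.array([[i,j,l] for i in(-1,1) for j in(-1,1) for l in(-1,1)]); q=pr((V*h+c0)@Rm.T+t)
        for i in range(8):
            for j in range(i):
                if abs(V[i]-V[j]).sum()==2: cv2.line(im,tuple(q[i].astype(int)),tuple(q[j].astype(int)),col,1,cv2.LINE_AA)
    Rb=bedR(bed[3]).as_matrix()
    for i in (0,1,2,4,6): box(*BX[i],Rb,np.array(bed[:3]),(0,255,0))
    if pile:
        Rt=R.from_quat(s["orientation"]).as_matrix(); box(pc,np.array([60,12,31]),Rt,s["tool_pos"]*1000,(255,0,255))
    cv2.imwrite(f"pics/{cam}{tag}o.png",im); cv2.imwrite(f"pics/{cam}{tag}r.png",raw)
E
python3 - <<'E'
from sc import *
s=env.state(); print(s["time_s"],s["joints"].round(3),s["width"],s["wrist_force"].round(2)); print(pile_now(s)); 
draw("6",BED)
E
```

```text
7.9 [-0.07   0.643  1.633  0.883  1.007 -0.463] 0.06185245328017477 [ 0.86 -0.56 -2.34]
(array([70.03547194, -1.20033661, 49.98610197]), np.float64(15.971841882386633), array([-7.98092172e-03, -2.55171609e-01, -1.77718849e-05]))
```

View pics/scene6o.png

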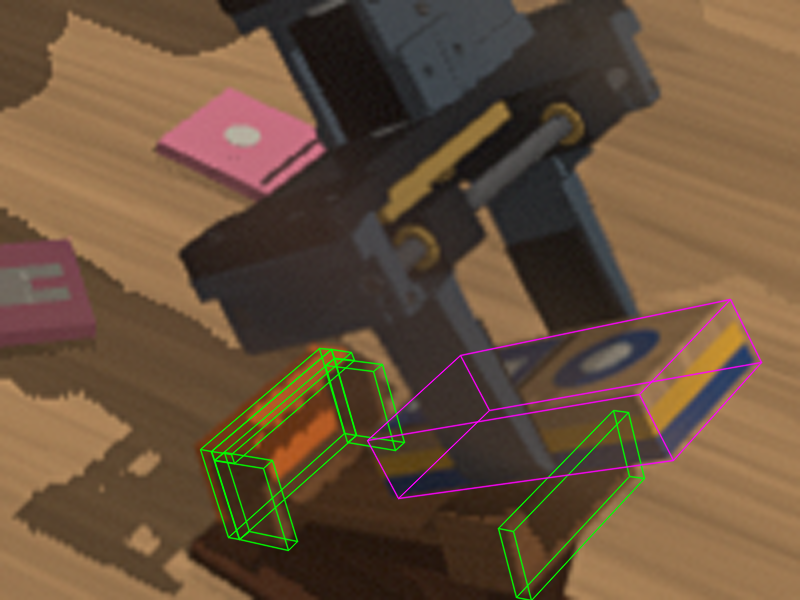

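View pics/scene6r.png

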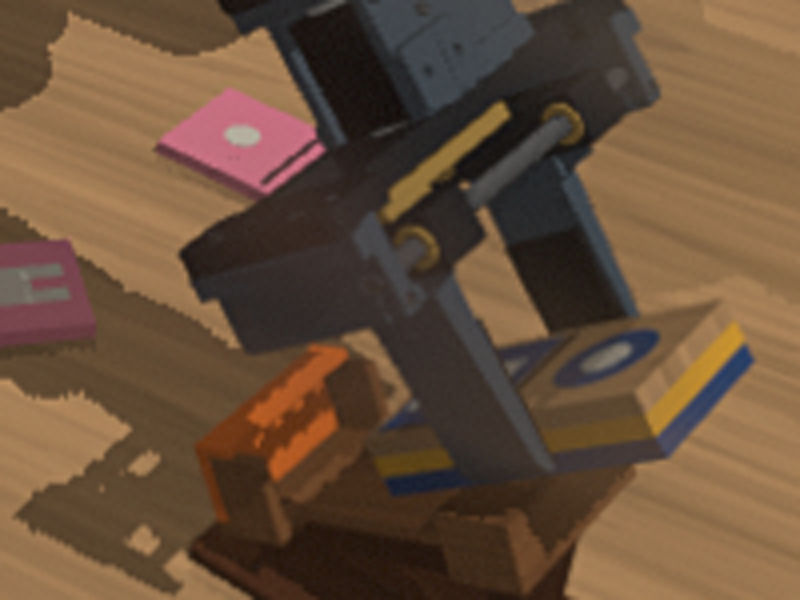

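Both overlays, tray and pile, sit a little right of and below the picture. That looks like scene-camera bias common to both, so I'll measure each in the scene cloud and compare the relative offset.

```bash
cat > rel.py <<'E'
from plan import *
def rel(tag,bed0=BED,pc=PC,cam="scene",box=(330,200,530,350)):
    s=env.state(); d=np.load(f"pics/{cam}{tag}.npy"); W=cloud(cam,d); a,b,c,dd=box
    M=np.zeros((480,640),bool); M[b:dd,a:c]=1
    Rt=R.from_quat(s["orientation"]).as_matrix(); T=(W-s["tool_pos"])@Rt*1000
    q=abs(T-pc)-np.array([60,12,31])
    near=M&np.isfinite(T[...,0])&(q.max(-1)<9)&(abs(T[...,0])>23)&(T[...,1]<8)
    w=T[near]
    def bs(o):
        q=abs(w-pc-o)-np.array([60,12,31]); return np.linalg.norm(np.maximum(q,0),axis=1)+np.minimum(q.max(1),0)
    r=least_squares(bs,[0,0,0],loss="soft_l1",f_scale=1,diff_step=1e-3,x_scale=1)
    op=Rt@r.x
    print(cam,"pile n",len(w),"offset tool",r.x.round(2),"world",op.round(2),"res",np.median(abs(bs(r.x))).round(2))
    B=tobed(W.reshape(-1,3),*bed0).reshape(480,640,3)
    inp=(q.max(-1)<10)|((abs(T[...,0])<35)&(T[...,1]<12)&(abs(T[...,2])<70))
    ok=M&np.isfinite(B[...,0])&(abs(B[...,0])<76)&(abs(B[...,1])<46)&(B[...,2]<42)&(B[...,2]>-5)&~inp
    w2=W[ok]; f=lambda x: np.clip(sdf(tobed(w2,x[0],x[1],x[2],bed0[3])),-15,15)
    r2=least_squares(f,bed0[:3],loss="soft_l1",f_scale=1,diff_step=1e-5)
    ob=r2.x-bed0[:3]
    print("tray n",len(w2),"offset world",ob.round(2)); print("relative (pile-tray) in bed axes:",(bedR(bed0[3]).inv().apply(op-ob)).round(2))
E
python3 - <<'E'
from rel import *
from sc import draw
rel("6")
draw("6",BED,cam="top",crop=(120,160,270,270))
rel("6",cam="top",box=(120,160,270,270))
# also raw initial scene tray only
E
```

```text
scene pile n 1742 offset tool [ 1.79 -1.03  0.26] world [-0.06 -2.04 -0.39] res 0.48
tray n 2792 offset world [ 0.16 -2.88  1.03]
relative (pile-tray) in bed axes: [ 0.12  0.35 -1.63]
top pile n 477 offset tool [0.   0.36 0.66] world [ 0.69  0.13 -0.27] res 1.2
tray n 0 offset world [0. 0. 0.]
relative (pile-tray) in bed axes: [ 0.1  -0.66 -0.35]
```

View pics/top6o.png

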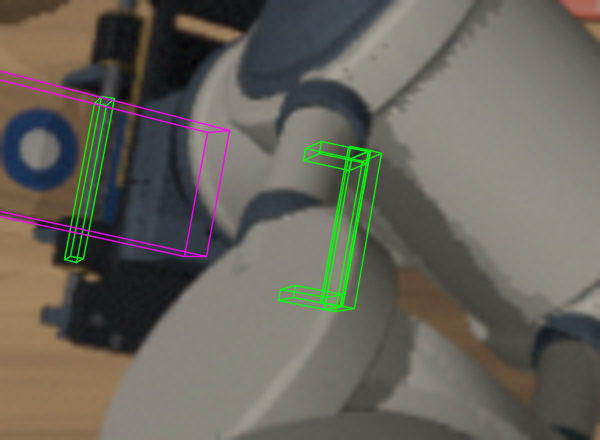

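The scene view agrees along x (0.1 mm) and across (0.35 mm), and puts the pile up to 1.6 mm lower than I predicted. I'll aim about 0.5 mm higher and correct y, then slide in along the pile's own axis with a check on the way.

Emit:
{"name": "arm_command", "arguments": {"series": [[0, -0.8, -1, 0, 0.2, 0, 50], [8, 0, 0, 0, 0, 0, 50], [10, 0, 0, 0, 0, 0, 50], [10, 0, 0, 0, 0, 0, 50], [8, 0, 0, 0, 0, 0, 50], [4, 0, 0, 0, 0, 0, 50], [0, 0, 0, 0, 0, 0, 50], [0, 0, 0, 0, 0, 0, 50]]}}

```text
time_s: 8.8
tool_pos: [0.6073, 0.2178, 0.1031]
orientation: [-0.241, 0.665, -0.343, 0.618]
wrist_force: [0.6, 0.3, -1.3]
width: 0.0616
```

```bash
python3 - <<'E'
from rel import *
from sc import draw
s=env.state(); print(s["time_s"],s["width"],s["wrist_force"].round(2)); print(pile_now(s)); 
draw("7",BED); rel("7")
E
```

```text
8.8 0.06162930635799543 [ 0.57  0.28 -1.31]
(array([3.13699484e+01, 2.82601880e-02, 3.95943903e+01]), np.float64(16.00413070436562), array([ 2.94600127e-03, -2.29866322e-02,  5.90956692e-07]))
scene pile n 1531 offset tool [ 1.57 -1.66  0.45] world [ 0.08 -2.31  0.22] res 0.52
tray n 2276 offset world [ 0.19 -2.91  0.97]
relative (pile-tray) in bed axes: [ 0.2   0.2  -0.92]
```

View pics/scene7r.png

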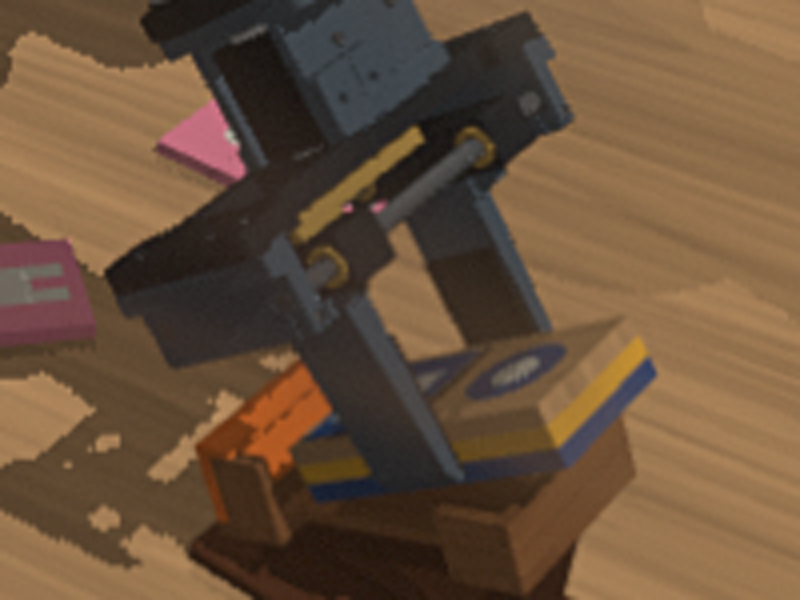

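Emit:
{"name": "arm_command", "arguments": {"series": [[6, 0, 0, 0, 0, 0, 50], [8, 0, 0, 0, 0, 0, 50], [5, 0, 0, 0, 0, 0, 50], [3, 0, 0, 0, 0, 0, 50], [0, 0, 0, 0, 0, 0, 50], [0, 0, 0, 0, 0, 0, 50]]}}

```text
time_s: 9.45
tool_pos: [0.6046, 0.2014, 0.0886]
orientation: [-0.241, 0.665, -0.343, 0.618]
wrist_force: [0.2, 0.2, -1.7]
width: 0.0622
```

```bash
python3 - <<'E'
from rel import *
from sc import draw
s=env.state(); print(s["time_s"],s["width"],s["wrist_force"].round(2)); print(pile_now(s)); 
draw("8",BED); rel("8")
E
```

```text
9.45 0.062247112576959154 [ 0.24  0.15 -1.68]
(array([10.18037071,  0.05099154, 33.53908947]), np.float64(16.00626346047028), array([ 1.82282597e-03, -1.88507839e-02,  2.99862387e-07]))
scene pile n 1659 offset tool [ 1.48 -1.59  0.99] world [ 0.64 -2.29  0.23] res 0.69
tray n 1734 offset world [ 0.18 -3.12  1.15]
relative (pile-tray) in bed axes: [ 0.42 -0.31 -1.21]
```

View pics/scene8r.png

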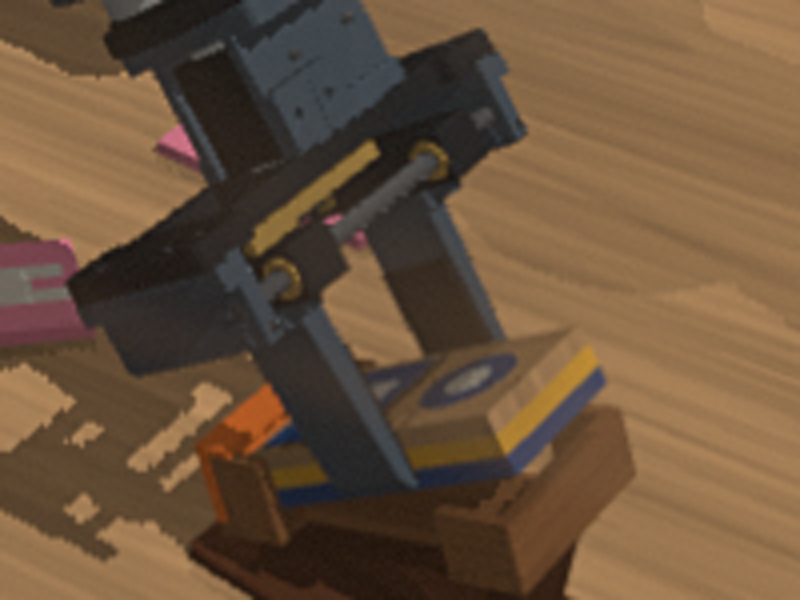

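Emit:
{"name": "arm_command", "arguments": {"series": [[3, 0, 0, 0, 0, 0, 50], [3, 0, 0, 0, 0, 0, 50], [2, 0, 0, 0, 0, 0, 50], [1, 0, 0, 0, 0, 0, 50], [0, 0, 0, 0, 0, 0, 50], [0, 0, 0, 0, 0, 0, 50]]}}

```text
time_s: 10.1
tool_pos: [0.6035, 0.1947, 0.0828]
orientation: [-0.241, 0.664, -0.343, 0.618]
wrist_force: [-0.5, 0.2, -1.2]
width: 0.062
```

```bash
python3 - <<'E'
from rel import *
from sc import draw
s=env.state(); print(s["time_s"],s["width"],s["wrist_force"].round(2),s["ft_torque"].round(2)); print(pile_now(s)); 
draw("9",BED); rel("9")
for th in (14,12,10,8,6,4,2,0):
    t=np.radians(th); print(th,"z for pz=1.5:",(1.5+60*np.sin(t)+12*np.cos(t)).round(2),delta(s,0,1.5+60*np.sin(t)+12*np.cos(t),th))
E
```

```text
10.1 0.06195355729686629 [-0.51  0.22 -1.19] [-0.58 -0.   -0.01]
(array([ 1.57623436,  0.05918732, 31.0812884 ]), np.float64(16.002357620391937), array([ 3.60629026e-03, -3.17238156e-02,  9.98374499e-07]))
scene pile n 1612 offset tool [ 1.35 -1.41  1.26] world [ 0.94 -2.12  0.18] res 0.73
tray n 1643 offset world [ 0.16 -3.18  1.09]
relative (pile-tray) in bed axes: [ 0.67 -0.6  -1.32]
14 z for pz=1.5: 27.66 (array([2.75, 2.86, 0.06]), array([-0.  ,  0.03, -2.  ]))
12 z for pz=1.5: 25.71 (array([3.58, 4.73, 0.06]), array([-0.  ,  0.03, -4.  ]))
10 z for pz=1.5: 23.74 (array([4.42, 6.62, 0.06]), array([-0.01,  0.03, -6.  ]))
8 z for pz=1.5: 21.73 (array([5.27, 8.52, 0.06]), array([-0.01,  0.03, -8.  ]))
6 z for pz=1.5: 19.71 (array([ 6.12, 10.44,  0.05]), array([ -0.01,   0.03, -10.  ]))
4 z for pz=1.5: 17.66 (array([ 6.97, 12.37,  0.05]), array([-1.0e-02,  3.0e-02, -1.2e+01]))
2 z for pz=1.5: 15.59 (array([ 7.83, 14.31,  0.05]), array([-1.0e-02,  3.0e-02, -1.4e+01]))
0 z for pz=1.5: 13.5 (array([ 8.69, 16.25,  0.05]), array([-1.0e-02,  3.0e-02, -1.6e+01]))
```

View pics/scene9r.png

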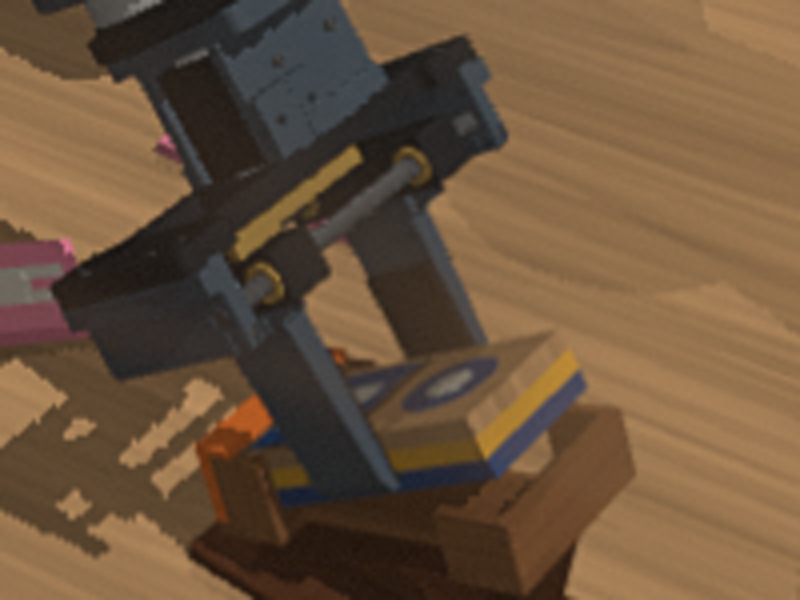

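The front edge is tucked under the lip with no contact force. I'll start laying down, bringing the pile to 12° and then 10°.

Emit:
{"name": "arm_command", "arguments": {"series": [[1.2, 1.4, 0, 0, 0, -1.3, 50], [1.2, 1.4, 0, 0, 0, -1.3, 50], [1.2, 1.4, 0, 0, 0, -1.4, 50], [0.4, 0.9, 0, 0, 0, -1, 50], [0.4, 1, 0, 0, 0, -1, 50], [0, 0, 0, 0, 0, 0, 50], [0, 0, 0, 0, 0, 0, 50]]}}

```text
time_s: 10.85
tool_pos: [0.6035, 0.1952, 0.0753]
orientation: [-0.276, 0.651, -0.375, 0.6]
wrist_force: [0.1, 0.2, -2.5]
width: 0.0618
```

```bash
cat > st.py <<'E'
import sys
from rel import *
from sc import draw
s=env.state(); print(s["time_s"],s["width"],s["wrist_force"].round(2),s["ft_torque"].round(2)); p,th,e=pile_now(s); print(p.round(2),th.round(2),e.round(2), "pz",p[2]-60*np.sin(np.radians(th))-12*np.cos(np.radians(th)))
draw(sys.argv[1],BED); rel(sys.argv[1])
for th in map(float,sys.argv[4:]):
    t=np.radians(th); print(th,delta(s,float(sys.argv[2]),float(sys.argv[3])+60*np.sin(t)+12*np.cos(t),th))
E
python3 st.py 10 -0.3 1.8 8 6 5 4 2 0
```

```text
10.85 0.06175297401640297 [ 0.1   0.23 -2.51] [-0.53 -0.03  0.01]
[-0.26  0.15 24.3 ] 10.01 [-0.   -0.05 -0.  ] pz 2.0575879836893005
scene pile n 1988 offset tool [ 0.55 -1.57  1.36] world [ 1.13 -1.54  0.97] res 1.07
tray n 805 offset world [ 0.57 -3.16  0.74]
relative (pile-tray) in bed axes: [ 1.62 -0.3  -0.5 ]
8.0 (array([0.73, 2.24, 0.15]), array([-0.  ,  0.05, -2.01]))
6.0 (array([1.38, 4.23, 0.15]), array([-0.  ,  0.05, -4.01]))
5.0 (array([1.7 , 5.23, 0.15]), array([-0.  ,  0.05, -5.01]))
4.0 (array([2.03, 6.24, 0.15]), array([-0.  ,  0.05, -6.01]))
2.0 (array([2.68, 8.25, 0.15]), array([-0.  ,  0.05, -8.01]))
0.0 (array([ 3.34, 10.28,  0.15]), array([ -0.  ,   0.05, -10.01]))
```

View pics/scene10r.png

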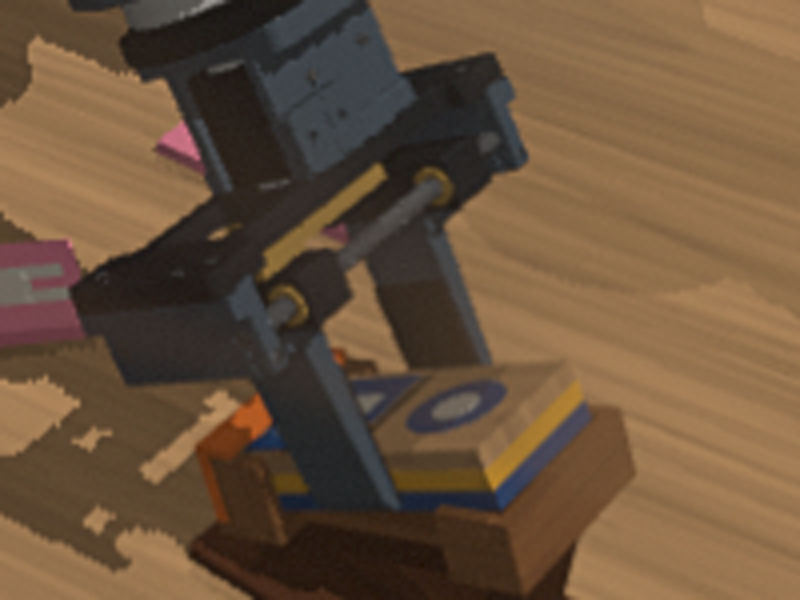

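```bash
cat > wr.py <<'E'
import sys
from look import *
tag=sys.argv[1]
s=env.state(); c=get_calibration("wrist"); p,d=camera("wrist"); cv2.imwrite(f"pics/wrist{tag}.png",p)
cv2.imwrite(f"pics/wrist{tag}c.png",cv2.resize(p[80:280,200:440],None,fx=3,fy=3,interpolation=cv2.INTER_CUBIC))
W=cloud("wrist",d,c); B=tobed(W.reshape(-1,3),*BED).reshape(480,640,3)
for u in (280,300,320,340,360):
    print(u,[(v,*B[v,u].round(1)) for v in range(120,190,3) if 40<B[v,u,0]<85 and abs(B[v,u,1])<45])
E
python3 wr.py 10
```

```text
280 [(144, np.float64(83.9), np.float64(26.6), np.float64(-105.4)), (147, np.float64(68.2), np.float64(15.4), np.float64(21.8)), (150, np.float64(67.0), np.float64(15.5), np.float64(21.2)), (153, np.float64(65.7), np.float64(15.4), np.float64(22.2)), (156, np.float64(64.5), np.float64(15.4), np.float64(22.3)), (159, np.float64(63.3), np.float64(15.4), np.float64(22.5)), (162, np.float64(62.9), np.float64(16.4), np.float64(11.4)), (165, np.float64(60.6), np.float64(15.1), np.float64(26.8)), (168, np.float64(58.8), np.float64(14.1), np.float64(37.8)), (171, np.float64(57.2), np.float64(13.3), np.float64(46.8)), (174, np.float64(56.2), np.float64(13.5), np.float64(45.2)), (177, np.float64(55.1), np.float64(13.4), np.float64(46.3)), (180, np.float64(54.1), np.float64(13.4), np.float64(45.6)), (183, np.float64(53.1), np.float64(13.4), np.float64(45.8)), (186, np.float64(52.0), np.float64(13.5), np.float64(45.5)), (189, np.float64(51.0), np.float64(13.6), np.float64(44.7))]
300 [(144, np.float64(83.7), np.float64(12.6), np.float64(-104.3)), (147, np.float64(68.1), np.float64(7.3), np.float
[... 3116 characters left out ...]
np.float64(22.0)), (159, np.float64(63.4), np.float64(-17.1), np.float64(20.6)), (162, np.float64(62.7), np.float64(-17.8), np.float64(13.4)), (165, np.float64(60.6), np.float64(-16.5), np.float64(27.0)), (168, np.float64(58.8), np.float64(-15.4), np.float64(38.0)), (171, np.float64(57.3), np.float64(-14.8), np.float64(44.5)), (174, np.float64(56.3), np.float64(-14.8), np.float64(44.6)), (177, np.float64(55.2), np.float64(-14.8), np.float64(45.2)), (180, np.float64(54.1), np.float64(-14.8), np.float64(45.3)), (183, np.float64(53.1), np.float64(-14.8), np.float64(45.1)), (186, np.float64(52.0), np.float64(-14.8), np.float64(44.9)), (189, np.float64(51.0), np.float64(-14.9), np.float64(44.4))]
```

View pics/wrist10c.png

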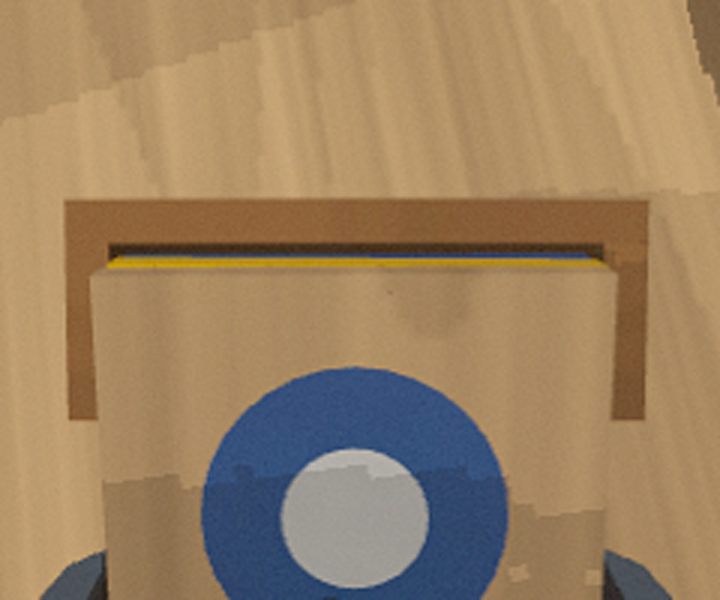

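The wrist view shows it clearly: the dark gap to the back wall is at crop rows 243–255 (about 1.6 mm), with roughly equal side gaps (crop px 108–118 left, 592–605 right). The fit matches my model, so I'll continue laying down.

Emit:
{"name": "arm_command", "arguments": {"series": [[0.3, 1, 0, 0, 0, -1, 50], [0.3, 1, 0, 0, 0, -1, 50], [0.3, 1, 0, 0, 0, -1, 50], [0.3, 1, 0, 0, 0, -1, 50], [0.3, 1, 0, 0, 0, -1, 50], [0, 0, 0, 0, 0, 0, 50], [0, 0, 0, 0, 0, 0, 50]]}}

```text
time_s: 11.65
tool_pos: [0.6037, 0.1968, 0.0702]
orientation: [-0.304, 0.638, -0.401, 0.583]
wrist_force: [-0.1, -0.4, -1.5]
width: 0.0618
```

```bash
python3 st.py 11 -0.1 1.0 4 2 0 | grep -v tray; python3 wr.py 11 >/dev/null
```

```text
11.65 0.06177120984335809 [-0.14 -0.35 -1.48] [-0.47 -0.04 -0.01]
[-0.28  0.19 19.21] 5.01 [-0.   -0.06 -0.  ] pz 2.0238440728539917
scene pile n 2080 offset tool [-4.23 -1.27  2.14] world [2.59 2.65 3.22] res 2.06
4.0 (array([0.15, 2.07, 0.19]), array([ 0.  ,  0.06, -1.01]))
2.0 (array([0.62, 4.14, 0.19]), array([-0.  ,  0.06, -3.01]))
0.0 (array([1.1 , 6.21, 0.19]), array([-0.  ,  0.06, -5.01]))
```

View pics/wrist11c.png

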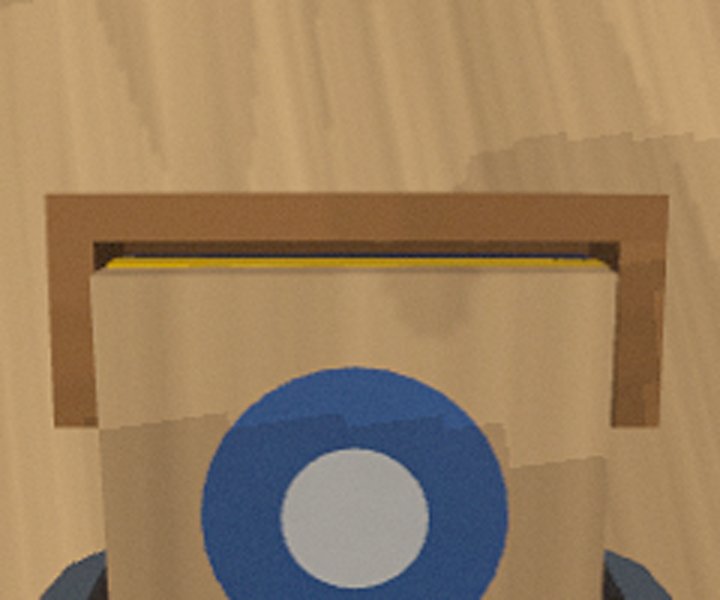

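No contact yet, and still centred. I'll bring it down to flat, ending about 1 mm above the floor.

Emit:
{"name": "arm_command", "arguments": {"series": [[0.2, 1, 0, 0, 0, -1, 50], [0.2, 1, 0, 0, 0, -1, 50], [0.2, 1, 0, 0, 0, -1, 50], [0.2, 1, 0, 0, 0, -1, 50], [0.2, 1, 0, 0, 0, -1, 50], [0, 0.5, 0, 0, 0, 0, 50], [0, 0, 0, 0, 0, 0, 50], [0, 0, 0, 0, 0, 0, 50]]}}

```text
time_s: 12.55
tool_pos: [0.604, 0.1981, 0.0648]
orientation: [-0.331, 0.625, -0.426, 0.565]
wrist_force: [0.4, 0.0, -1.1]
width: 0.0618
```

```bash
python3 st.py 12 0 0 0 | grep -v tray; python3 wr.py 12 >/dev/null
```

```text
12.55 0.061753505256736854 [ 0.38  0.03 -1.13] [-0.36  0.   -0.01]
[-0.57  0.15 13.75] 0.01 [ 0.   -0.02  0.  ] pz 1.739408115445661
scene pile n 2097 offset tool [-6.46 -1.03  4.47] world [5.26 4.65 3.66] res 1.4
0.0 (array([-0.56,  1.75,  0.15]), array([-0.  ,  0.02, -0.01]))
```

View pics/wrist12c.png

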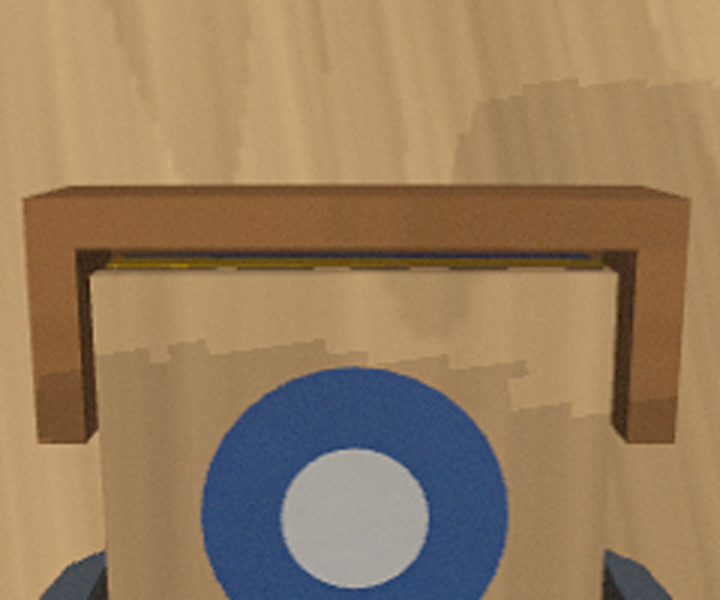

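View pics/scene12r.png

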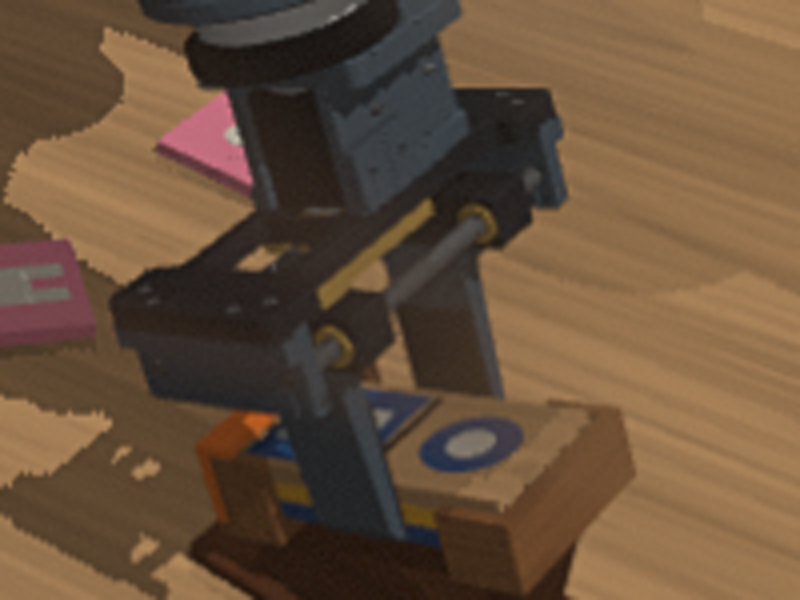

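The pile is flat with an estimated 1–1.7 mm left to the floor. I'll lower it gently, watching the force.

Emit:
{"name": "arm_command", "arguments": {"series": [[-0.2, 0.4, 0, 0, 0, 0, 50], [0, 0.4, 0, 0, 0, 0, 50], [0, 0, 0, 0, 0, 0, 50], [0, 0, 0, 0, 0, 0, 50]]}}

```text
time_s: 13.05
tool_pos: [0.6041, 0.1987, 0.0642]
orientation: [-0.331, 0.624, -0.426, 0.565]
wrist_force: [-0.5, -0.1, -1.5]
width: 0.0615
```

Emit:
{"name": "arm_command", "arguments": {"series": [[0, 0.3, 0, 0, 0, 0, 50], [0, 0, 0, 0, 0, 0, 50], [0, 0, 0, 0, 0, 0, 50]]}}

```text
time_s: 13.35
tool_pos: [0.6042, 0.1987, 0.0641]
orientation: [-0.331, 0.624, -0.426, 0.565]
wrist_force: [-1.8, -3.2, 3.7]
width: 0.0617
```

Emit:
{"name": "arm_command", "arguments": {"series": [[0, 0.3, 0, 0, 0, 0, 50], [0, 0, 0, 0, 0, 0, 50], [0, 0, 0, 0, 0, 0, 50]]}}

```text
time_s: 13.65
tool_pos: [0.6042, 0.1988, 0.0641]
orientation: [-0.331, 0.624, -0.426, 0.565]
wrist_force: [-4.4, -5.9, 8.6]
width: 0.0619
```

It touched the floor at about 10 N. I'll relieve slightly, check, then release.

Emit:
{"name": "arm_command", "arguments": {"series": [[0, -0.2, 0, 0, 0, 0, 50], [0, 0, 0, 0, 0, 0, 50], [0, 0, 0, 0, 0, 0, 50]]}}

```text
time_s: 13.95
tool_pos: [0.6042, 0.1987, 0.0641]
orientation: [-0.331, 0.624, -0.426, 0.565]
wrist_force: [-3.1, -5.8, 6.6]
width: 0.0619
```

```bash
python3 st.py 13 0 0 0 | head -2; python3 wr.py 13 | head -1
```

```text
13.95 0.061862817063027375 [-3.1  -5.84  6.6 ] [-0.45  0.39  0.1 ]
[-0.32  0.06 12.85] -0.0 [ 0.02 -0.03  0.  ] pz 0.8535302717427378
280 [(120, np.float64(76.7), np.float64(23.7), np.float64(-100.4)), (123, np.float64(74.9), np.float64(23.7), np.float64(-99.7)), (126, np.float64(73.1), np.float64(23.7), np.float64(-100.0)), (129, np.float64(71.3), np.float64(23.7), np.float64(-98.8)), (132, np.float64(69.5), np.float64(23.6), np.float64(-97.4)), (135, np.float64(67.6), np.float64(23.7), np.float64(-98.6)), (138, np.float64(65.9), np.float64(23.5), np.float64(-95.9)), (141, np.float64(64.1), np.float64(23.5), np.float64(-95.1)), (144, np.float64(68.7), np.float64(14.4), np.float64(10.0)), (147, np.float64(68.4), np.float64(13.4), np.float64(22.1)), (150, np.float64(67.4), np.float64(13.4), np.float64(21.9)), (153, np.float64(66.4), np.float64(13.4), np.float64(22.5)), (156, np.float64(65.2), np.float64(13.5), np.float64(21.0)), (159, np.float64(64.3), np.float64(13.4), np.float64(23.0)), (162, np.float64(63.1), np.float64(13.6), np.float64(21.3)), (165, np.float64(60.2), np.float64(15.0), np.float64(4.6)), (168, np.float64(60.4), np.float64(14.0), np.float64(16.4)), (171, np.float64(60.3), np.float64(13.3), np.float64(24.8)), (174, np.float64(59.4), np.float64(13.3), np.float64(25.3)), (177, np.float64(58.1), np.float64(13.5), np.float64(23.8)), (180, np.float64(57.2), np.float64(13.4), np.float64(24.6)), (183, np.float64(56.1), np.float64(13.4), np.float64(24.6)), (186, np.float64(55.1), np.float64(13.4), np.float64(25.1)), (189, np.float64(53.9), np.float64(13.5), np.float64(24.4))]
```

View pics/wrist13c.png

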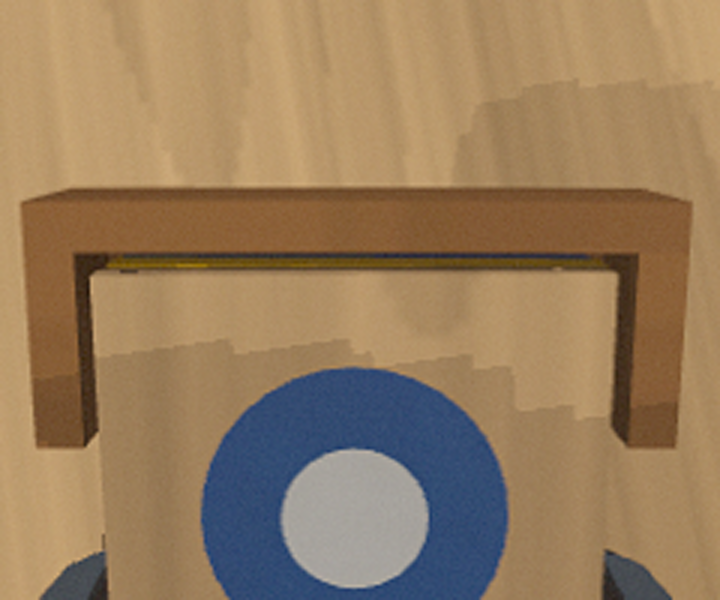

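The top surface reads about 24.6 mm off the floor (pile height 24), so it is seated flat, and it is still held. Releasing now.

Emit:
{"name": "arm_command", "arguments": {"series": [[0, 0, 0, 0, 0, 0, 61], [0, 0, 0, 0, 0, 0, 63], [0, 0, 0, 0, 0, 0, 66], [0, 0, 0, 0, 0, 0, 72], [0, 0, 0, 0, 0, 0, 78], [0, 0, 0, 0, 0, 0, 82], [0, 0, 0, 0, 0, 0, 84], [0, 0, 0, 0, 0, 0, 84]], "newtons": 5}}

```text
time_s: 14.85
tool_pos: [0.6042, 0.1989, 0.0638]
orientation: [-0.331, 0.624, -0.426, 0.565]
wrist_force: [0.2, -0.3, 0.9]
width: 0.0844
```

```bash
python3 st.py 14 0 0 0 | head -2; python3 wr.py 14 >/dev/null
```

```text
14.85 0.08436680160714315 [ 0.21 -0.35  0.86] [-0.21 -0.03 -0.03]
[-0.29  0.1  12.58] 0.0 [ 0.01 -0.03  0.  ] pz 0.5795341695673102
```

View pics/wrist14.png

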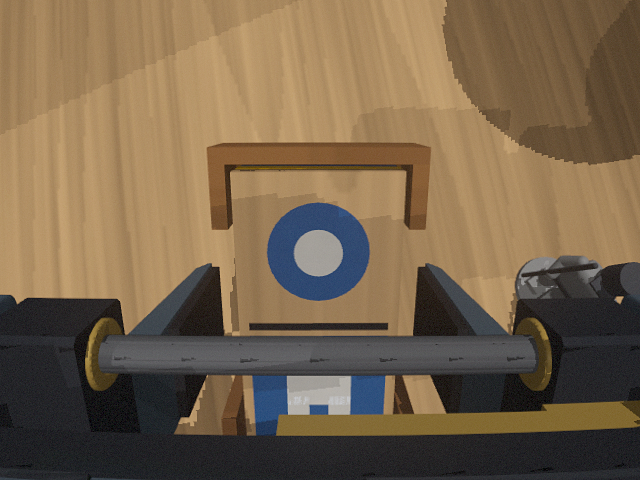

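The fingers are clear on both sides. I'll retreat straight out along the tool axis.

Emit:
{"name": "arm_command", "arguments": {"series": [[0, -4, 0, 0, 0, 0, 84], [0, -10, 0, 0, 0, 0, 84], [0, -20, 0, 0, 0, 0, 84], [0, -30, 0, 0, 0, 0, 84], [0, -35, 0, 0, 0, 0, 84], [0, -35, 0, 0, 0, 0, 84], [0, -20, 0, 0, 0, 0, 84], [0, 0, 0, 0, 0, 0, 84]]}}

```text
time_s: 15.75
tool_pos: [0.5952, 0.1332, 0.2068]
orientation: [-0.33, 0.623, -0.427, 0.566]
wrist_force: [0.4, 0.6, 0.6]
width: 0.0839
```

```bash
cat > fin.py <<'E'
from plan import *
s=env.state(); print(s["time_s"],s["tool_pos"].round(3),s["wrist_force"].round(2))
p,d=camera("scene"); cv2.imwrite("pics/scene15.png",p); cv2.imwrite("pics/scene15c.png",cv2.resize(p[250:430,250:510],None,fx=3,fy=3,interpolation=cv2.INTER_CUBIC))
c=get_calibration("wrist"); p,d=camera("wrist"); cv2.imwrite("pics/wrist15.png",p)
W=cloud("wrist",d,c); B=tobed(W.reshape(-1,3),*BED).reshape(480,640,3)
m=np.isfinite(B[...,0])&(abs(B[...,0])<66)&(abs(B[...,1])<32.9)&(abs(B[...,2]-24.4)<1.8)
n,l,st,_=cv2.connectedComponentsWithStats(m.astype(np.uint8)); k=1+np.argmax(st[1:,4]); b=B[l==k]; print(st[k],"x",np.percentile(b[:,0],[.3,99.7]).round(1),"y",np.percentile(b[:,1],[.5,99.5]).round(1))
A=np.c_[b[:,:2],np.ones(len(b))]; q=np.linalg.lstsq(A,b[:,2],rcond=None)[0]; print("tilt deg",np.degrees(q[:2]).round(2),"z",q[2].round(2))
E
python3 fin.py
```

```text
15.75 [0.595 0.133 0.207] [0.43 0.58 0.61]
[  273   144    88   152 12611] x [-54.3  60.1] y [-31.   30.5]
tilt deg [-0.07 -0.01] z 24.45
```

View pics/wrist15.png

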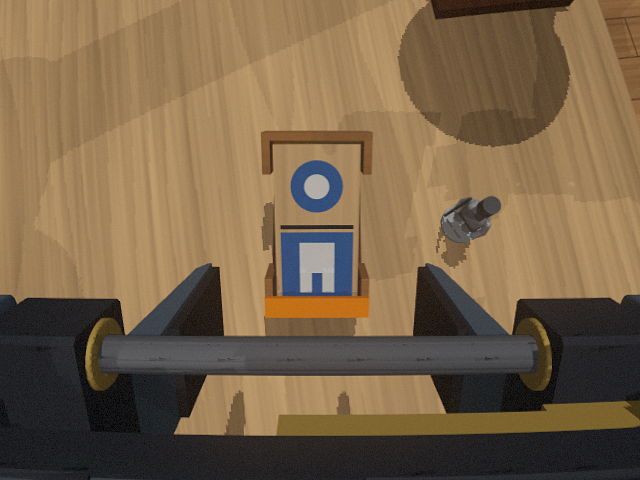

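View pics/scene15c.png

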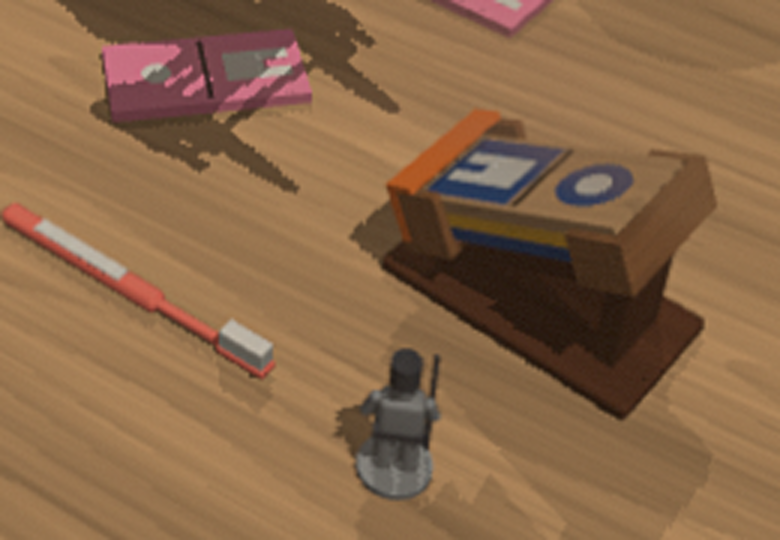

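The pile lies flat under the lip (wrist px 317,220): back end at x = 60.1, y from -31.0 to 30.5, tilt 0.1°, top at 24.5 mm. The soldier and toothbrush are undisturbed and the robot is clear, so I'll hand in.

```bash
python3 -c "
from cell import env
print(env.hand_in(), env.state()['time_s'])"
```

```text
the job is handed in; nothing more can be done
the job is handed in; nothing more can be done
```

I picked up the three-domino pile in one grip and slid it 16° steeper than the tray floor until its front edge was under the orange lip. I then laid it flat, let go, backed out and handed in at about 16 s; hand-in reports no verdict.

- **Final pile position:** the last wrist-camera check puts the back end 60.1 mm up the slope from the floor centre, so the pile is centred to about 0.1 mm lengthwise and 0.3 mm crosswise. It lies within 0.1° of the floor slope, with its top 24.5 mm off the floor for a 24 mm pile.
- **Force:** the only contact showing in the wrist-force readings was a gentle press of about 11 N when the pile reached the floor.
- **Other objects:** the soldier and toothbrush look undisturbed in the last pictures. The spinning top was not in those pictures, and the arm never worked near it after the pick-up.
- **Disagreement between cameras:** the scene camera placed both tray and pile 2–3 mm off the wrist camera's position. Relative to each other, its offset was mostly height, up to 1.6 mm. I went by the wrist camera. The scene-camera fit also became unusable once the pile was inside the tray.

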